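# Complete the spacer carousel and hold it at the pointer

## Robot

A 7-joint arm with a two-finger parallel gripper is mounted at the origin on a cart in front of the work surface, level with it; the furniture and walls round the work are solid. World frame = base frame: x ahead of the robot, y to its left, z up, the work surface at z = 0. Lengths are in m, angles in rad, forces in N, time in s.
With the tool pointing down it reaches from about 0.4 to 0.9 m from the base axis. Payload 5.5 kg.
Tool frame: the origin (TCP) lies at the very end of the fingers, on their centre line; the grasp point (between the pads) lies 19 mm behind it; z points along the fingers, y is the direction in which the jaws open and shut (so a half turn about z gives the same grasp; the last joint's range is limited). The gripper opens to 92 mm and grips with 3 to 60 N. Pads are 19 mm wide; open, the fingers measure 130 mm over their backs; the gripper's body (75 mm by 190 mm) begins 47 mm behind the grasp point.
Start: joints at [-0.883, 0.501, -0.427, 1.55, 0.221, 1.138, -0.21], TCP at [0.268, 0.592, 0.199] pointing down, gripper open.
Joint ranges: [-2.88, 2.88], [-0.31, 2.03], [-1.54, 1.56], [0.2, 2.42], [-1.41, 4.55], [0.19, 2.02], [-2.57, 2.57]. Speed limits (rad/s): [2.57, 2.57, 3.14, 3.14, 3.14, 3.14, 3.14].

## Interface

Orientations are given as a unit quaternion [x, y, z, w].
In Python, from bench import r, optics, order gives the robot as it stands.
- The arm moves only by the tool servo_tool, never from a script. Its argument "steps" is a list of rows, each an object of numbers: "dx", "dy", "dz": the shift along the tool's x, y, z in mm; "rx", "ry", "rz": the turn, a rotation vector about the tool's x, y, z in degrees. A call has 1 to 20 rows; each row is the pose to reach, as a shift and turn from the pose measured when the call began, along the tool's axes at that moment; what a row does not reach only later rows make up. A row lasts 1/10 s, in which the tool goes at most 50 mm and 8.59 degrees, less where a joint would pass 70% of its speed; a pose out of reach is approached as far as the arm can. A call with a gripper value outside its range is refused whole. "fingers" is the opening, from -1 (shut) to 1 (fully open), set as the call begins (left out, the last holds). The fingers move at their own pace and stop on an object; "force" is the grip in N (left out, the last holds). Time passes only in rows, so rows that repeat a pose let the fingers close. It gives the time, the measured TCP pose, the force and the opening at its end, in the units of the state.
- r.get_obs(): the state, without advancing time (a new reading comes with each control period).
- optics.capture(name): name is "scene" or "top" or "wrist"; returns (picture, depth): 384x512x3 uint8, red, green, blue; 384x512 float32, m along the optical axis (not along the pixel's ray), 0 where there is no reading.
- optics.calibration(name): a dict with "vfov" (degrees; the focal length in pixels is half the picture's height over the tangent of half this angle, whatever the lens; pixels are square), "cx", "cy" (the principal point, pixels), "R" (3x3) and "t" (3): a world point X has camera coordinates R X + t. Camera axes: x right, y down, z forward; pixel columns grow to the right and rows downward; lengths in m; the calibration is good to about 2 mm. A picture is of the moment at which its call begins: read the wrist's pose just before it. calibration takes no time and is no camera call; for the wrist camera it gives the pose at the moment of the call.
- order.hand_in(): hands the job in, once; it reports no verdict.
The state is a dict: "time": time; "joints": joint angles; "joint_velocities": joint speeds; "effort": joint torques, N m; "tool_pos": TCP position; "tool_rot": TCP orientation; "contact_force": force on the tool from outside, world axes, zero at the start; "wrist_torque": the same for the moment, N m; "finger_gap": finger opening in m.
Only numpy, scipy, OpenCV 4.12 (cv2) and the standard library are available. Lean on these libraries where they do the work, as an engineer would, in place of code of your own. Each camera call takes 0.05 s, during which the arm holds its last target.

## Task

Of the three loose spacers standing on the bench, take the one that is as long as the two already on the carousel, and slip it down over the carousel's bare post until it sits on the plate. Then let go of it, take the turntable by its upright handle and turn it, either way round, until that post is in line with the pointer fin on the base, and finish while still gripping the handle, holding the turntable still there, as it has no brake. Leave the other two spacers, the tape roll, the battery and the circuit board where they are.

Things in the scene. Friction and masses are not known exactly. Their poses are not given: they have to be found in the camera images.
- carousel: fixed dark steel base; origin on the bench, on the turntable's axis; z up. Its -x axis points to the front, to the pointer, an upright steel fin 4 mm thick on a foot (centre 125 mm from the axis, top 50 mm above the bench). On it turns a grey plate of 105 mm radius, top 30 mm above the bench, hub cap 36 mm wide and 8 mm high. Bare post, spacer, handle, spacer stand on it 90 degrees apart
- seated_1: one of two aluminium spacers fixed on the plate, 45 mm long, 34 mm outside diameter; origin at its foot on the plate, 75 mm from the turntable's axis, 90 degrees from the bare post
- seated_2: the other fixed spacer, the same, at the other side of the bare post
- turntable (a joint): angle of the turntable in rad, growing counter-clockwise seen from above, unsprung, with light friction (about 0.08 N m). The bare post is in line with the pointer fin at 0 and equally at 6.283; starts anywhere from 0.8 to 5.48; free to turn from -7 to 7
- bare_post (a point): foot of the bare steel post, on the plate's top 30 mm above the bench, 75 mm from the turntable's axis. The post stands upright, 12 mm in diameter, 36 mm high, its top 10 mm tapering to a 3 mm tip. It turns with the turntable
- front_spot (a point): fixed point 75 mm in front of the turntable's axis toward the pointer fin, at the plate's top: where the foot of the bare post must come
- handle: upright black handle that turns with the turntable: round, 16 mm in diameter from 16 to 62 mm above the plate, 66 mm high in all, rigidly fixed; origin on the plate's top at its foot, 85 mm from the turntable's axis, opposite the bare post; z up
- handle_grip (a point): point on the handle's axis 45 mm above the plate (75 mm above the bench), where it is gripped best; with the bare post at the pointer it lies 85 mm behind the turntable's axis
- spacer_short_mid (a point): centre, half-way up, of a loose plain aluminium spacer (a round tube) 30 mm long, 34 mm outside diameter, 20 mm bore, standing upright on the bench at the start (its underside is 15 mm below this point); z is the tube's axis
- spacer_medium_mid (a point): centre, half-way up, of a loose plain aluminium spacer (a round tube) 45 mm long, 34 mm outside diameter, 20 mm bore, standing upright on the bench at the start (its underside is 22.5 mm below this point); z is the tube's axis; this is the one as long as the two on the carousel
- spacer_long_mid (a point): centre, half-way up, of a loose plain aluminium spacer (a round tube) 60 mm long, 34 mm outside diameter, 20 mm bore, standing upright on the bench at the start (its underside is 30 mm below this point); z is the tube's axis
- spacer_medium: the 45 mm spacer; origin at the centre of its underside, z along the tube
- tape_black: roll of black tape lying flat, 66 mm diameter, 18 mm high, a bystander; origin under its centre
- battery_1: battery lying down, 14 x 51 x 14 mm, a bystander; origin under its centre
- pcb_module: small green circuit board lying flat, 35 x 60 x 10 mm, a bystander; origin under its centre
Mind the look-alikes: they are no part of the job. What is shaped like the spacer_medium but pink is not meant.

How it is judged:
On the way, in this order (a step that is already met when the one before it is completed fails the run):
1. the 45 mm spacer sits on the bare post, let go (horizontal distance between spacer_medium_mid and bare_post below 0.006 m and z of spacer_medium_mid in the frame of carousel between 0.0485 and 0.0565 m and angle between spacer_medium_mid's own z axis and vertical below 0.12 rad and contact force between the fingers and spacer_medium below 0.1 N), for 0.2 s.
2. the loaded post has been turned to the pointer by the handle (horizontal distance between bare_post and front_spot below 0.008 m and contact force between the fingers and handle above 2 N), for 0.2 s.
At the end, for the whole second after the job is handed in: The 45 mm spacer stands on the plate over the once bare post (within 6 mm of its axis, 4 mm in height, 0.12 rad upright), untouched by the fingers; that post is within 8 mm of the front spot; the turntable is still (under 0.05 rad/s) and the fingers hold the handle with over 2 N (all of step 1 and all of step 2 and velocity of joint turntable between -0.05 and 0.05 rad/s); the arm keeps its last pose, push and grip.
It fails at once if a wrong spacer is moved more than 30 mm (distance of any of spacer_short_mid, spacer_long_mid from where it was at the start of the episode above 0.03 m).
It fails at once if a bystander is moved more than 30 mm (distance of any of tape_black, battery_1, pcb_module from where it was at the start of the episode above 0.03 m).
It also fails if it takes over 64 s, if anything falls off the work surface, if the arm or the gripper's body presses on something with over 40 N, if the wrist force passes 120 N, or if a joint passes its speed limit or range.

## Working session

There is one attempt and no reset: what is moved stays moved. The work goes in short steps, Python scripts to look and compute and a tool call to move; the robot and the scene stay as the last step left them, time stands still between calls to the robot, and variables do not carry over. Pictures are saved under pics/ and viewed, and the job is handed in when it is done.

Besides the shell and the picture viewer there is one more tool, called after ">>>" in YAML: its name, and indented under it one key for each argument. servo_tool: Moves the arm, as the interface text tells. Its arguments: {"type":"object","properties":{"steps":{"type":"array","items":{"type":"object","properties":{"dx":{"type":"number"},"dy":{"type":"number"},"dz":{"type":"number"},"rx":{"type":"number"},"ry":{"type":"number"},"rz":{"type":"number"}}}},"fingers":{"type":"number"},"force":{"type":"number"}},"required":["steps"]}

```bash
ls; mkdir -p pics; python3 - <<'E'
from bench import r, optics, order
import cv2,numpy as np
print(r.get_obs())
for n in ("scene","top","wrist"):
    c=optics.calibration(n); p,d=optics.capture(n)
    cv2.imwrite(f"pics/{n}0.png",p[:,:,::-1]); np.savez(f"pics/{n}0.npz",p=p,d=d,**c)
    print(n,c)
E
```

```text
pics
{'time': 0.0, 'joints': array([-0.88278402,  0.50186227, -0.42675964,  1.55147685,  0.2207524 ,
        1.13830011, -0.21030238]), 'joint_velocities': array([-4.20358445e-04,  1.49864981e-03, -7.83423928e-05,  2.30615686e-04,
       -5.19586705e-04, -2.81145306e-04,  1.27668650e-04]), 'effort': array([ 1.55049318e-03, -5.66593444e+01, -5.81520438e+00, -2.79102069e+01,
       -6.85828691e-02,  3.10822029e-02,  1.95695284e-04]), 'tool_pos': array([0.26761709, 0.59149699, 0.19765541]), 'tool_rot': array([ 2.10807527e-01,  9.77527076e-01, -9.67731932e-04, -2.56961397e-04]), 'contact_force': array([ 0.10548685, -0.05276314,  0.26321172]), 'wrist_torque': array([0.00525171, 0.02549314, 0.06455051]), 'finger_gap': 0.0917834582977913}
scene {'vfov': 50.7110352261713, 'cx': 255.18160877112834, 'cy': 197.30476834418087, 'R': array([[ 0.62781175, -0.77834386, -0.0057648 ],
       [-0.46133887, -0.36613009, -0.80815544],
       [ 0.62691216,  0.51002901, -0.58894105]]), 't': array([-0.36298599,  0.31911966,  0.77595036])}
top {'vfov': 48.32814122233872, 'cx': 255.99006024310816, 'cy': 187.82504121247126, 'R': array([[ 0.00578698, -0.99997433, -0.00422565],
       [-0.98860056, -0.00508529, -0.15047618],
       [ 0.15045082,  0.00504828, -0.9886046 ]]), 't': array([-0.024244  ,  0.53955698,  1.13303519])}
wrist {'vfov': 70.77271037911271, 'cx': 250.46640929045034, 'cy': 189.4675167998325, 'R': array([[ 4.13343997e-01,  9.10574734e-01, -6.27544103e-04],
       [ 8.75595424e-01, -3.97276205e-01,  2.74780405e-01],
       [ 2.49958786e-01, -1.14128305e-01, -9.61506805e-01]]), 't': array([-0.64907615, -0.03464639,  0.39012167])}
```

View pics/scene0.png

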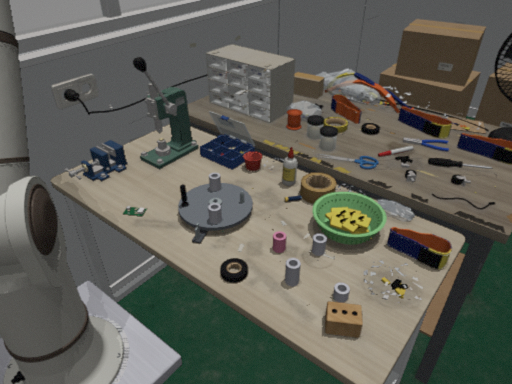

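View pics/top0.png

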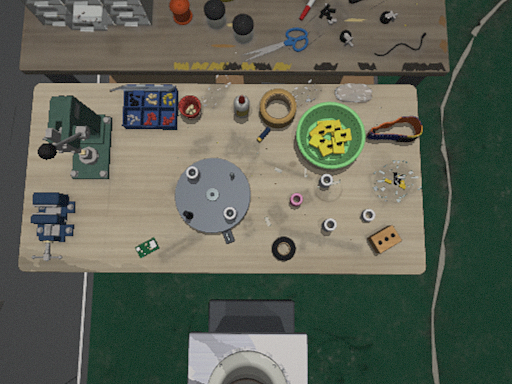

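View pics/wrist0.png

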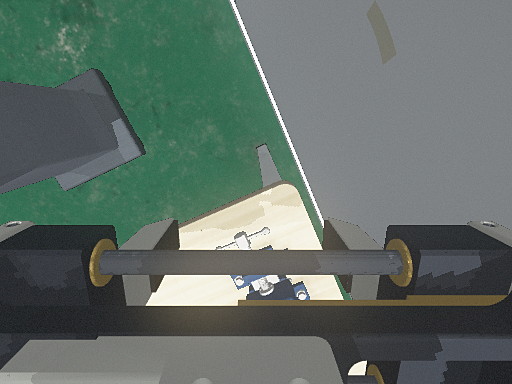

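The scene view shows grey loose spacers at about (293,272), (319,245) and (342,292), with a pink look-alike at (280,242). In the top view the grey ones are at (330,225), (326,180) and (369,215). The carousel is at (213,195), with its handle near (188,215), the bare post near (232,176) and the fin near (229,238). Next I measure heights.

```bash
cat > h.py <<'E'
import numpy as np,cv2
def load(f):
    z=np.load(f); return {k:z[k] for k in z.files}
def foc(c): return 192/np.tan(np.radians(float(c['vfov'])/2))
def cloud(c):
    f=foc(c); d=c['d']; v,u=np.mgrid[:d.shape[0],:d.shape[1]]
    P=np.stack([(u-c['cx'])/f*d,(v-c['cy'])/f*d,d],-1)
    return (P-c['t'])@c['R']
def ray(c,u,v,z):
    f=foc(c); o=-c['R'].T@c['t']; k=c['R'].T@np.array([(u-c['cx'])/f,(v-c['cy'])/f,1])
    return o+k*(z-o[2])/k[2]
def proj(c,X):
    q=c['R']@np.asarray(X)+c['t']; f=foc(c); return q[:2]/q[2]*f+[c['cx'],c['cy']]
E
python3 - <<'E'
from h import *
for n in("top","scene"):
    c=load(f"pics/{n}0.npz"); W=cloud(c)
    L=dict(a=(330,225),b=(326,180),c=(369,215),hub=(213,195),s1=(192,173),s2=(230,214),post=(232,176),handle=(188,215),fin=(229,238),pink=(296,200)) if n=="top" else dict(a=(293,266),b=(319,239),c=(342,288))
    for k,(u,v) in L.items():
        w=W[v-10:v+11,u-10:u+11].reshape(-1,3); w=w[c['d'][v-10:v+11,u-10:u+11].ravel()>0]
        z=np.percentile(w[:,2],97); t=w[w[:,2]>z-.006]
        print(n,k,'ztop %.3f'%z,'mid',((t.min(0)+t.max(0))/2).round(3),'mean',t.mean(0).round(3),len(t))
def crop(n,x,y,w,h,s):
    p=load(f"pics/{n}0.npz")['p'][y:y+h,x:x+w,::-1]; cv2.imwrite(f"pics/{n}_crop.png",cv2.resize(p,None,fx=s,fy=s,interpolation=cv2.INTER_CUBIC))
crop("top",165,145,240,120,3.3); crop("scene",160,150,220,200,3)
E
```

```text
top a ztop 0.062 mid [ 0.441 -0.217  0.061] mean [ 0.441 -0.218  0.06 ] 83
top b ztop 0.047 mid [ 0.563 -0.213  0.045] mean [ 0.563 -0.212  0.045] 79
top c ztop 0.033 mid [ 0.469 -0.328  0.032] mean [ 0.469 -0.328  0.031] 79
top hub ztop 0.039 mid [0.52  0.097 0.039] mean [0.521 0.1   0.037] 143
top s1 ztop 0.077 mid [0.578 0.153 0.076] mean [0.578 0.152 0.075] 79
top s2 ztop 0.078 mid [0.468 0.049 0.076] mean [0.468 0.049 0.076] 75
top post ztop 0.054 mid [0.575 0.047 0.059] mean [0.574 0.046 0.059] 16
top handle ztop 0.095 mid [0.464 0.162 0.095] mean [0.464 0.162 0.095] 29
top fin ztop 0.035 mid [0.414 0.065 0.041] mean [0.418 0.064 0.036] 33
top pink ztop 0.047 mid [ 0.51  -0.129  0.045] mean [ 0.51  -0.129  0.045] 76
scene a ztop 0.060 mid [ 0.442 -0.219  0.059] mean [ 0.442 -0.219  0.058] 117
scene b ztop 0.046 mid [ 0.579 -0.214  0.048] mean [ 0.568 -0.214  0.045] 93
scene c ztop 0.031 mid [ 0.471 -0.33   0.029] mean [ 0.47  -0.33   0.029] 117
```

View pics/top_crop.png

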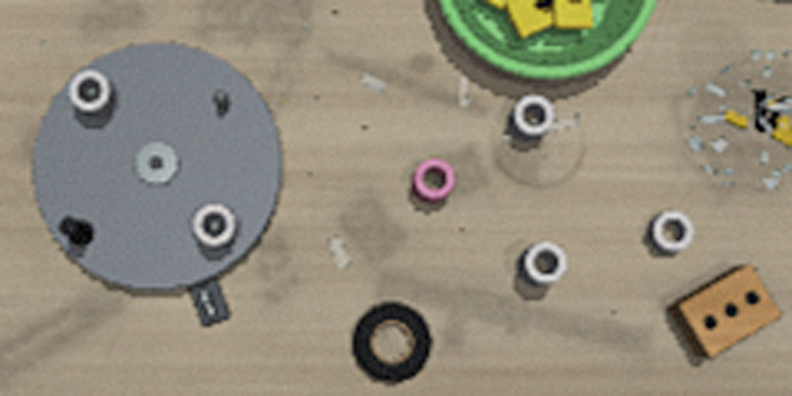

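View pics/scene_crop.png

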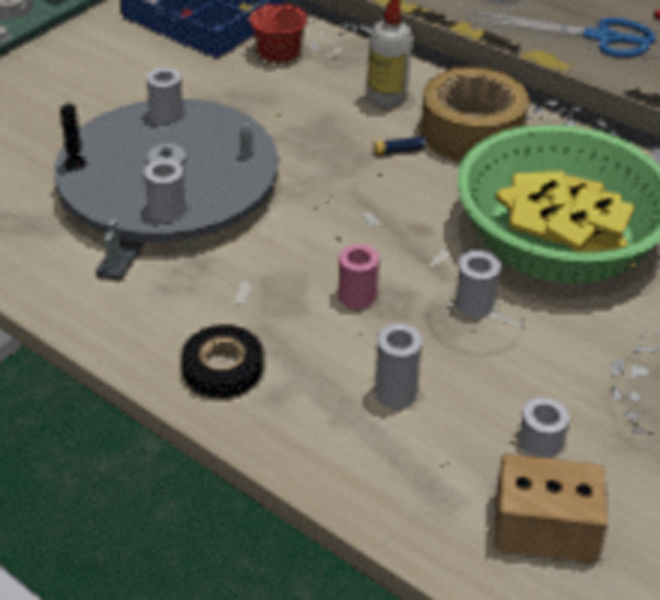

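```bash
cat >> h.py <<'E'
from scipy.spatial.transform import Rotation as Ro
def down(yaw): # jaw (tool y) axis at angle yaw in world, z down
    y=np.array([np.cos(yaw),np.sin(yaw),0]); z=np.array([0,0,-1.]); return np.stack([np.cross(y,z),y,z],1)
def delta(o,pos,yaw):
    R=Ro.from_quat(o['tool_rot']).as_matrix(); d=R.T@(np.array(pos)-o['tool_pos'])*1000
    best=None
    for k in (0,np.pi):
        v=np.degrees(Ro.from_matrix(R.T@down(yaw+k)).as_rotvec())
        if best is None or np.linalg.norm(v)<np.linalg.norm(best): best=v
    return d.round(1),best.round(2)
E
python3 - <<'E'
from h import *
from bench import r,optics
o=r.get_obs(); R=Ro.from_quat(o['tool_rot']).as_matrix(); print(R.round(3))
c=optics.calibration('wrist'); print('cam in tool',(R.T@(-c['R'].T@c['t']-o['tool_pos'])).round(3)); print('cam axes in tool\n',(R.T@c['R'].T).round(3))
print(delta(o,[.44,0.2,.25],np.pi/2)); print(delta(o,[.563,-.213,.25],np.pi/2))
W=cloud(load('pics/top0.npz')); d=load('pics/top0.npz')['d']
def box(n,x0,x1,y0,y1):
    m=(d>0)&(W[...,0]>x0)&(W[...,0]<x1)&(W[...,1]>y0)&(W[...,1]<y1); w=W[m]; print(n,np.percentile(w[:,2],[50,99]).round(3), w[w[:,2]>.02].min(0).round(3))
box('bowl',.58,.8,-.33,-.12); box('bowlnear',.575,.62,-.31,-.12)
box('backL',.65,.8,0,.1);box('back',.65,.8,.1,.35);box('press',.5,.8,.35,.6); box('vise',.3,.5,.45,.65)
print('fin rays', [ray(load('pics/top0.npz'),u,v,0.012).round(3) for u,v in ((229,243),(224,233),(234,240))])
E
```

```text
[[-0.911  0.412 -0.001]
 [ 0.412  0.911 -0.001]
 [ 0.    -0.002 -1.   ]]
cam in tool [ 0.073 -0.    -0.186]
cam axes in tool
 [[-0.001 -0.961 -0.275]
 [ 1.    -0.002  0.001]
 [-0.001 -0.275  0.961]]
(array([-318.5, -285.9,  -51.7]), array([-9.000e-02, -2.000e-02, -2.433e+01]))
(array([-600.7, -611.6,  -51.2]), array([-9.000e-02, -2.000e-02, -2.433e+01]))
bowl [0.024 0.057] [ 0.595 -0.327  0.02 ]
bowlnear [0.001 0.057] [ 0.575 -0.287  0.022]
backL [0.001 0.115] [0.749 0.002 0.02 ]
back [0.002 0.147] [0.714 0.1   0.02 ]
press [0.016 0.364] [0.5  0.35 0.02]
vise [0.002 0.081] [0.341 0.496 0.02 ]
fin rays [array([0.39 , 0.052, 0.012]), array([0.417, 0.067, 0.012]), array([0.398, 0.039, 0.012])]
```

The three grey candidates by measured height: (330,225) is 60 mm, (326,180) is 45 mm and (369,215) is 30 mm. The pink one at (296,200) is excluded. The target is (326,180), at world (0.563,-0.213), and the enlarged crops confirm it is grey with its top at 0.045. I'll move above it.

>>> servo_tool:
  steps:
    - {"dx": -30,"dy": -27,"dz": -10,"rz": -3}
    - {"dx": -60,"dy": -55,"dz": -20,"rz": -6}
    - {"dx": -90,"dy": -82,"dz": -30,"rz": -9}
    - {"dx": -120,"dy": -109,"dz": -40,"rz": -12}
    - {"dx": -150,"dy": -136,"dz": -50,"rz": -15}
    - {"dx": -180,"dy": -163,"dz": -50,"rz": -18}
    - {"dx": -210,"dy": -190,"dz": -50,"rz": -21}
    - {"dx": -240,"dy": -217,"dz": -50,"rz": -24.3}
    - {"dx": -270,"dy": -245,"dz": -50,"rz": -24.3}
    - {"dx": -300,"dy": -275,"dz": -50,"rz": -24.3}
    - {"dx": -330,"dy": -305,"dz": -50,"rz": -24.3}
    - {"dx": -360,"dy": -340,"dz": -50,"rz": -24.3}
    - {"dx": -390,"dy": -375,"dz": -50,"rz": -24.3}
    - {"dx": -420,"dy": -410,"dz": -50,"rz": -24.3}
    - {"dx": -455,"dy": -445,"dz": -50,"rz": -24.3}
    - {"dx": -490,"dy": -485,"dz": -50,"rz": -24.3}
    - {"dx": -525,"dy": -525,"dz": -50,"rz": -24.3}
    - {"dx": -560,"dy": -565,"dz": -40,"rz": -24.3}
    - {"dx": -601,"dy": -612,"dz": -20,"rz": -24.3}
    - {"dx": -601,"dy": -612,"dz": 0,"rz": -24.3}
  fingers: 1
  force: 20

```text
validation failed for argument at $.st...
```

```bash
cat >> h.py <<'E'
def snap(n,name):
    from bench import r,optics
    o=r.get_obs(); c=optics.calibration(n); p,d=optics.capture(n)
    cv2.imwrite(f"pics/{name}.png",p[:,:,::-1]); np.savez(f"pics/{name}.npz",p=p,d=d,**c); return o,dict(p=p,d=d,**c)
E
python3 - <<'E'
from h import *
o,c=snap('wrist','w1'); print(o['time'],o['joints'].round(2),o['tool_pos'].round(4)); print(proj(c,[.563,-.213,.045]))
print(delta(o,[.563,-.213,.2],np.pi/2))
E
```

```text
0.15 [-0.88  0.5  -0.43  1.55  0.22  1.14 -0.21] [0.2676 0.5917 0.1979]
[-71.91461379 482.71781703]
(array([-600.7, -611.5,   -1.2]), array([-9.000e-02, -2.000e-02, -2.433e+01]))
```

View pics/w1.png

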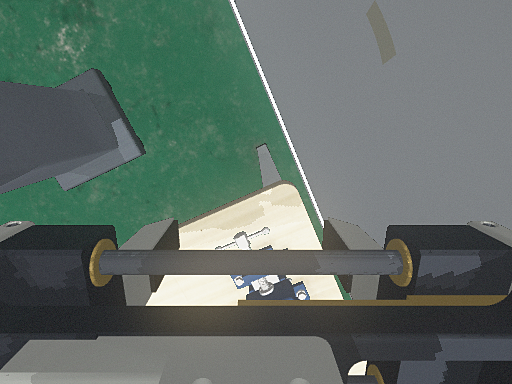

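The call was refused, probably because some keys were missing. I'll retry with all six given.

>>> servo_tool:
  steps:
    - {"dx": -30,"dy": -27,"dz": -10,"rx": 0,"ry": 0,"rz": -3}
    - {"dx": -60,"dy": -55,"dz": -20,"rx": 0,"ry": 0,"rz": -6}
  fingers: 1
  force: 20

```text
time: 0.4
tool_pos: [0.298, 0.516, 0.2162]
tool_rot: [0.157, 0.988, -0.002, -0.001]
contact_force: [1.2, -0.1, 0.5]
finger_gap: 0.0916
```

```bash
python3 - <<'E'
from h import *
from bench import r
o=r.get_obs(); print(delta(o,[.44,0.1,.25],np.pi/2),delta(o,[.563,-.213,.2],np.pi/2))
E
```

```text
(array([-263.6, -351.9,  -32.7]), array([ -0.25,  -0.16, -18.02])) (array([-477.5, -611.2,   18. ]), array([ -0.25,  -0.16, -18.02]))
```

>>> servo_tool:
  steps:
    - {"dx": -27,"dy": -36,"dz": -15,"rx": 0,"ry": 0,"rz": -3}
    - {"dx": -54,"dy": -72,"dz": -33,"rx": 0,"ry": 0,"rz": -6}
    - {"dx": -81,"dy": -108,"dz": -33,"rx": 0,"ry": 0,"rz": -9}
    - {"dx": -108,"dy": -144,"dz": -33,"rx": 0,"ry": 0,"rz": -12}
    - {"dx": -135,"dy": -180,"dz": -33,"rx": 0,"ry": 0,"rz": -15}
    - {"dx": -162,"dy": -216,"dz": -33,"rx": 0,"ry": 0,"rz": -18}
    - {"dx": -189,"dy": -252,"dz": -33,"rx": 0,"ry": 0,"rz": -18}
    - {"dx": -216,"dy": -288,"dz": -33,"rx": 0,"ry": 0,"rz": -18}
    - {"dx": -243,"dy": -320,"dz": -33,"rx": 0,"ry": 0,"rz": -18}
    - {"dx": -270,"dy": -352,"dz": -33,"rx": 0,"ry": 0,"rz": -18}
    - {"dx": -297,"dy": -385,"dz": -33,"rx": 0,"ry": 0,"rz": -18}
    - {"dx": -324,"dy": -420,"dz": -33,"rx": 0,"ry": 0,"rz": -18}
    - {"dx": -351,"dy": -455,"dz": -33,"rx": 0,"ry": 0,"rz": -18}
    - {"dx": -380,"dy": -490,"dz": -25,"rx": 0,"ry": 0,"rz": -18}
    - {"dx": -410,"dy": -525,"dz": -15,"rx": 0,"ry": 0,"rz": -18}
    - {"dx": -440,"dy": -560,"dz": 0,"rx": 0,"ry": 0,"rz": -18}
    - {"dx": -465,"dy": -595,"dz": 18,"rx": 0,"ry": 0,"rz": -18}
    - {"dx": -477,"dy": -611,"dz": 18,"rx": 0,"ry": 0,"rz": -18}
    - {"dx": -477,"dy": -611,"dz": 18,"rx": 0,"ry": 0,"rz": -18}
    - {"dx": -477,"dy": -611,"dz": 18,"rx": 0,"ry": 0,"rz": -18}

```text
time: 2.4
tool_pos: [0.5624, -0.2121, 0.1996]
tool_rot: [0.0, 1.0, -0.001, -0.002]
contact_force: [0.0, 1.0, 0.1]
finger_gap: 0.0917
```

```bash
python3 - <<'E'
from h import *
o,c=snap('wrist','w2'); print(o['time'],o['joints'].round(2),o['tool_pos'].round(4)); print(proj(c,[.563,-.213,.045]))
print(delta(o,[.563,-.213,.2],np.pi/2))
E
```

```text
2.4 [ 0.3   0.38  0.02  1.69 -0.    1.08  1.89] [ 0.5624 -0.2121  0.1996]
[250.42448685 172.2253832 ]
(array([-0.6, -0.9, -0.4]), array([-0.17, -0.24, -0.04]))
```

View pics/w2.png

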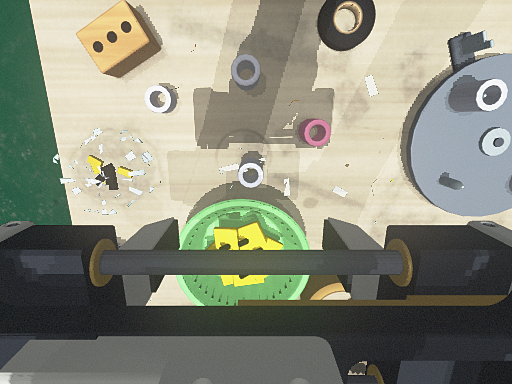

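The target's ring is at (250,175) in the wrist view, against a prediction of (250,172). The 60 mm one is at (246,70), the 30 mm one at (160,98) and the pink one at (316,132). I'll refine the centre.

```bash
python3 - <<'E'
from h import *
c=load('pics/w2.npz'); p=c['p']; x0,y0=225,150
g=cv2.cvtColor(p,cv2.COLOR_RGB2HSV)[y0:y0+50,x0:x0+50]
m=((g[...,2]>185)&(g[...,1]<35)).astype(np.uint8)
cs,_=cv2.findContours(m,cv2.RETR_EXTERNAL,cv2.CHAIN_APPROX_NONE)
for k in cs:
    if cv2.contourArea(k)>80:
        (u,v),rr=cv2.minEnclosingCircle(k); e=cv2.fitEllipse(k); print((u+x0,v+y0),rr,e); print(ray(c,e[0][0]+x0,e[0][1]+y0,.045).round(4))
big=cv2.resize(p[140:210,215:290,::-1],None,fx=8,fy=8,interpolation=cv2.INTER_CUBIC); cv2.imwrite('pics/w2c.png',big)
W=cloud(c); w=W[160:190,235:266].reshape(-1,3); t=w[w[:,2]>.04]; print(np.percentile(w[:,2],97),(t.min(0)+t.max(0))/2,t.mean(0))
E
```

```text
(250.15384674072266, 174.80769157409668) 12.56619644165039 ((25.159156799316406, 24.762802124023438), (23.77143669128418, 24.43149185180664), 92.29451751708984)
[ 0.5663 -0.2134  0.045 ]
0.04644601703344872 [ 0.53639309 -0.21420514  0.21322011] [ 0.5651301  -0.21354546  0.04795657]
```

View pics/w2c.png

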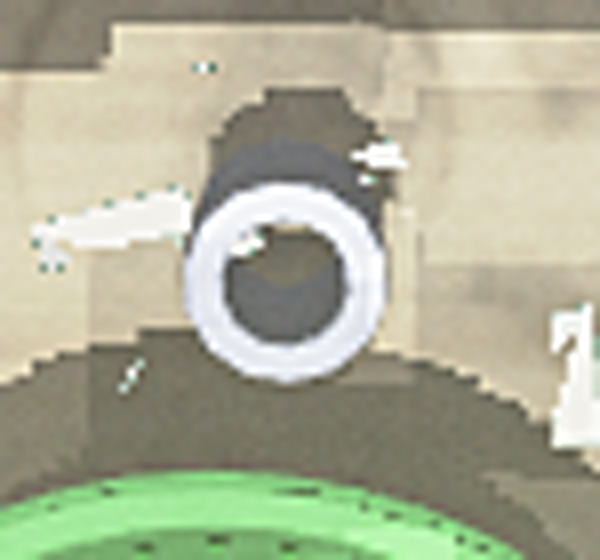

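Top view gives (0.563,-0.213) and the wrist view gives (0.566,-0.213). I'll use (0.565,-0.213), descend to TCP z = 0.011 and close.

>>> servo_tool:
  steps:
    - {"dx": -2.6,"dy": -1,"dz": 45,"rx": 0,"ry": 0,"rz": 0}
    - {"dx": -2.6,"dy": -1,"dz": 90,"rx": 0,"ry": 0,"rz": 0}
    - {"dx": -2.6,"dy": -1,"dz": 125,"rx": 0,"ry": 0,"rz": 0}
    - {"dx": -2.6,"dy": -1,"dz": 150,"rx": 0,"ry": 0,"rz": 0}
    - {"dx": -2.6,"dy": -1,"dz": 170,"rx": 0,"ry": 0,"rz": 0}
    - {"dx": -2.6,"dy": -1,"dz": 182,"rx": 0,"ry": 0,"rz": 0}
    - {"dx": -2.6,"dy": -1,"dz": 188.5,"rx": 0,"ry": 0,"rz": 0}
    - {"dx": -2.6,"dy": -1,"dz": 188.5,"rx": 0,"ry": 0,"rz": 0}

```text
time: 3.25
tool_pos: [0.5646, -0.2116, 0.0115]
tool_rot: [-0.001, 1.0, -0.001, -0.002]
contact_force: [-0.2, -0.0, 1.1]
finger_gap: 0.0918
```

>>> servo_tool:
  steps:
    - {"dx": 0,"dy": 0,"dz": 0,"rx": 0,"ry": 0,"rz": 0}
    - {"dx": 0,"dy": 0,"dz": 0,"rx": 0,"ry": 0,"rz": 0}
    - {"dx": 0,"dy": 0,"dz": 0,"rx": 0,"ry": 0,"rz": 0}
    - {"dx": 0,"dy": 0,"dz": 0,"rx": 0,"ry": 0,"rz": 0}
    - {"dx": 0,"dy": 0,"dz": 0,"rx": 0,"ry": 0,"rz": 0}
    - {"dx": 0,"dy": 0,"dz": 0,"rx": 0,"ry": 0,"rz": 0}
    - {"dx": 0,"dy": 0,"dz": 0,"rx": 0,"ry": 0,"rz": 0}
    - {"dx": 0,"dy": 0,"dz": 0,"rx": 0,"ry": 0,"rz": 0}
  fingers: -1
  force: 20

```text
time: 4.05
tool_pos: [0.5646, -0.2119, 0.0115]
tool_rot: [-0.001, 1.0, -0.001, -0.002]
contact_force: [-0.2, -0.6, -0.2]
finger_gap: 0.0335
```

Gripped (gap 33.5 mm). Lift, then hover short of the post to measure it from the wrist camera.

>>> servo_tool:
  steps:
    - {"dx": 0,"dy": 0,"dz": -20,"rx": 0,"ry": 0,"rz": 0}
    - {"dx": 0,"dy": 0,"dz": -60,"rx": 0,"ry": 0,"rz": 0}
    - {"dx": 0,"dy": 0,"dz": -100,"rx": 0,"ry": 0,"rz": 0}
    - {"dx": 0,"dy": 0,"dz": -140,"rx": 0,"ry": 0,"rz": 0}
    - {"dx": -2,"dy": 30,"dz": -160,"rx": 0,"ry": 0,"rz": 0}
    - {"dx": -4,"dy": 65,"dz": -160,"rx": 0,"ry": 0,"rz": 0}
    - {"dx": -6,"dy": 100,"dz": -160,"rx": 0,"ry": 0,"rz": 0}
    - {"dx": -8,"dy": 135,"dz": -160,"rx": 0,"ry": 0,"rz": 0}
    - {"dx": -10,"dy": 160,"dz": -160,"rx": 0,"ry": 0,"rz": 0}
    - {"dx": -10,"dy": 172,"dz": -160,"rx": 0,"ry": 0,"rz": 0}
    - {"dx": -10,"dy": 172,"dz": -160,"rx": 0,"ry": 0,"rz": 0}
    - {"dx": -10,"dy": 172,"dz": -160,"rx": 0,"ry": 0,"rz": 0}
    - {"dx": -10,"dy": 172,"dz": -160,"rx": 0,"ry": 0,"rz": 0}

```text
time: 5.35
tool_pos: [0.5747, -0.0419, 0.171]
tool_rot: [0.001, 1.0, -0.002, -0.002]
contact_force: [1.4, -1.0, -0.9]
finger_gap: 0.0333
```

```bash
python3 - <<'E'
from h import *
o,c=snap('wrist','w3'); print(o['time'],o['joints'].round(2),o['tool_pos'].round(4),o['finger_gap'],o['contact_force'])
print(proj(c,[.575,.047,.066]),proj(c,[.575,.047,.03]),proj(c,[.468,.049,.075]),proj(c,[.578,.153,.075]),proj(c,[.522,.1,.038]))
E
```

```text
5.35 [ 0.06  0.37 -0.05  1.78  0.02  1.    1.57] [ 0.5747 -0.0419  0.171 ] 0.033286493082522066 [ 1.44049087 -0.97305928 -0.91491497]
[331.28646669 181.17554264] [323.00593778 174.14746313] [344.66891572  76.44353107] [431.67017587 185.72958552] [373.87613459 130.75257254]
```

View pics/w3.png

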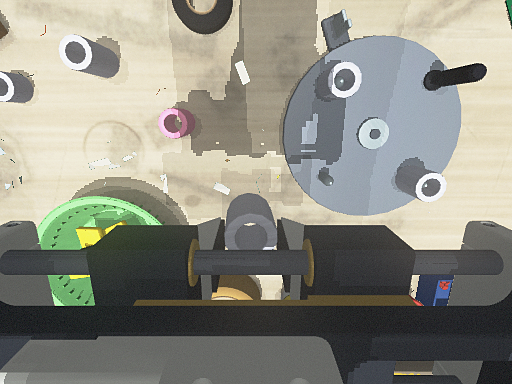

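The wrist view shows the held spacer at (250,232), the bare post near (327,181), fixed spacers at (345,79) and (430,186), the hub at (374,133), the handle at (480,72)–(430,80) and the fin near (338,28). I'll measure these.

```bash
python3 - <<'E'
from h import *
c=load('pics/w3.npz'); p=c['p']
hs=cv2.cvtColor(p,cv2.COLOR_RGB2HSV)
def ring(u0,v0,h,z,thr):
    m=((hs[...,2]>thr)&(hs[...,1]<40))[v0-h:v0+h,u0-h:u0+h].astype(np.uint8)
    cs,_=cv2.findContours(m,cv2.RETR_EXTERNAL,cv2.CHAIN_APPROX_NONE); k=max(cs,key=cv2.contourArea)
    e=cv2.fitEllipse(k); u,v=e[0][0]+u0-h,e[0][1]+v0-h; print((round(u,1),round(v,1)),np.round(e[1],1),ray(c,u,v,z).round(4)); return ray(c,u,v,z)
a=ring(345,79,22,.075,185); b=ring(430,186,22,.075,185)
ax=(a+b)/2; print('axis',ax, np.linalg.norm((a-b)[:2]))
print('hub',ray(c,374,133,.038))
crop=cv2.resize(p[150:205,300:355,::-1],None,fx=10,fy=10,interpolation=cv2.INTER_CUBIC); cv2.imwrite('pics/w3post.png',crop)
crop=cv2.resize(p[0:70,300:380,::-1],None,fx=8,fy=8,interpolation=cv2.INTER_CUBIC); cv2.imwrite('pics/w3fin.png',crop)
crop=cv2.resize(p[180:260,210:300,::-1],None,fx=8,fy=8,interpolation=cv2.INTER_CUBIC); cv2.imwrite('pics/w3held.png',crop)
E
```

```text
(345.9, 79.0) [29.2 36.9] [0.4703 0.0504 0.075 ]
(434.1, 190.3) [37.3 50.7] [0.5831 0.1566 0.075 ]
axis [0.52672611 0.10347868 0.075     ] 0.15486417156330884
hub [0.52455101 0.10045288 0.038     ]
```

View pics/w3post.png

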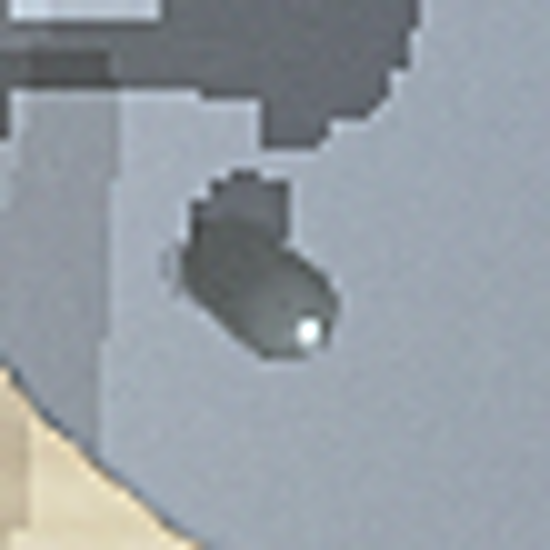

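View pics/w3fin.png

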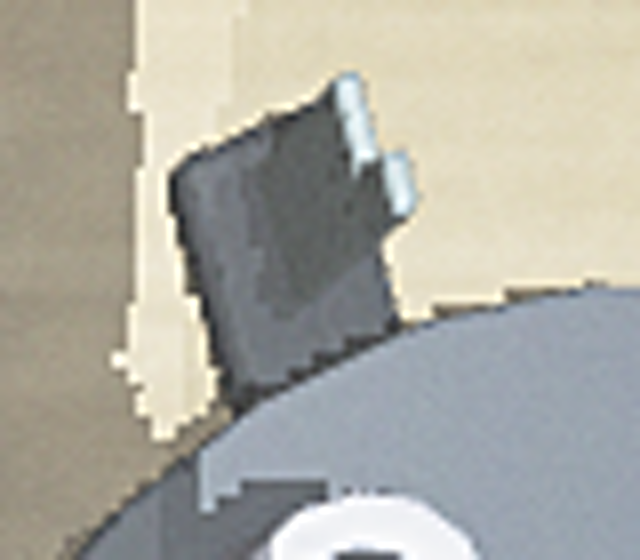

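View pics/w3held.png

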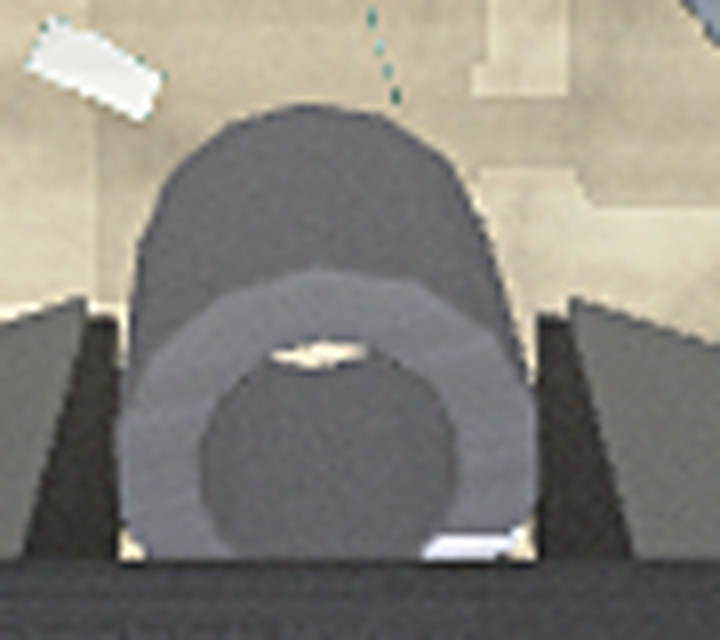

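```bash
python3 - <<'E'
from h import *
c=load('pics/w3.npz')
print('held',ray(c,251.2-.5,239.8-.5,.2042), 'tcp .5747 -.0419')
print('tip',ray(c,330.6,182.3,.066)); print('foot',ray(c,322,174.5,.03))
print('s2',ray(c,345.2,78.8,.075),'s1',ray(c,430.3,186,.075))
print('hub',ray(c,374,133,.038))
# handle mask
hs=cv2.cvtColor(c['p'],cv2.COLOR_RGB2HSV)[...,2]
m=(hs[55:100,420:495]<60).astype(np.uint8); v,u=np.nonzero(m); print(u.min()+420,u.max()+420,v.min()+55,v.max()+55)
print('handle top',ray(c,481,71,.096),'foot',ray(c,431,80,.03))
print('fin',ray(c,300+335/8,75/8,.05),ray(c,300+408/8,215/8,.05),'foot edges',ray(c,300+175/8,170/8,.01),ray(c,300+335/8,85/8,.01))
crop=cv2.resize(c['p'][50:105,415:500,::-1],None,fx=8,fy=8,interpolation=cv2.INTER_CUBIC); cv2.imwrite('pics/w3h.png',crop)
E
```

```text
held [ 0.5776841  -0.04222374  0.2042    ] tcp .5747 -.0419
tip [0.57628675 0.04633877 0.066     ]
foot [0.57544466 0.04578586 0.03      ]
s2 [0.4701334  0.04971274 0.075     ] s1 [0.57830013 0.1515766  0.075     ]
hub [0.52455101 0.10045288 0.038     ]
423 486 63 89
handle top [0.46634902 0.16350197 0.096     ] foot [0.46655073 0.16112132 0.03      ]
fin [0.40294295 0.04853679 0.05      ] [0.41844102 0.05912856 0.05      ] foot edges [0.40177002 0.03862522 0.01      ] [0.39127056 0.06038502 0.01      ]
```

View pics/w3h.png

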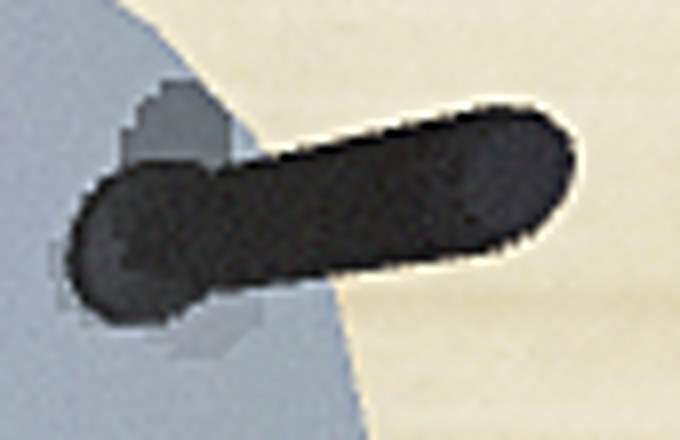

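In the wrist frame the held spacer is at (0.5777,-0.0422) and the post at (0.576,0.0461). The relative shift is -1.6 mm in x and +88.3 mm in y, which agrees with the top view. I'll move over the post and stop 15 mm above its tip.

>>> servo_tool:
  steps:
    - {"dx": 1,"dy": 25,"dz": 0,"rx": 0,"ry": 0,"rz": 0}
    - {"dx": 1,"dy": 50,"dz": 0,"rx": 0,"ry": 0,"rz": 0}
    - {"dx": 1.5,"dy": 75,"dz": 10,"rx": 0,"ry": 0,"rz": 0}
    - {"dx": 1.5,"dy": 88.3,"dz": 40,"rx": 0,"ry": 0,"rz": 0}
    - {"dx": 1.5,"dy": 88.3,"dz": 65,"rx": 0,"ry": 0,"rz": 0}
    - {"dx": 1.5,"dy": 88.3,"dz": 78,"rx": 0,"ry": 0,"rz": 0}
    - {"dx": 1.5,"dy": 88.3,"dz": 78,"rx": 0,"ry": 0,"rz": 0}
    - {"dx": 1.5,"dy": 88.3,"dz": 78,"rx": 0,"ry": 0,"rz": 0}
    - {"dx": 1.5,"dy": 88.3,"dz": 78,"rx": 0,"ry": 0,"rz": 0}

```text
time: 6.3
tool_pos: [0.5744, 0.0456, 0.0941]
tool_rot: [0.001, 1.0, -0.002, -0.001]
contact_force: [-0.4, 0.1, -0.3]
finger_gap: 0.0327
```

```bash
python3 - <<'E'
from h import *
o,c=snap('wrist','w4'); print(o['time'],o['joints'].round(2),o['tool_pos'].round(4),o['finger_gap'],o['contact_force'])
a=cv2.resize(c['p'][150:260,190:310,::-1],None,fx=5,fy=5,interpolation=cv2.INTER_CUBIC); cv2.imwrite('pics/w4c.png',a)
o,c=snap('scene','s4'); a=cv2.resize(c['p'][130:240,160:270,::-1],None,fx=5,fy=5,interpolation=cv2.INTER_CUBIC); cv2.imwrite('pics/s4c.png',a)
E
```

```text
6.3 [-0.07  0.46 -0.08  1.84  0.05  0.85  1.4 ] [0.5744 0.0456 0.0941] 0.03267846624081225 [-0.39419859  0.12510969 -0.25367456]
```

View pics/w4c.png

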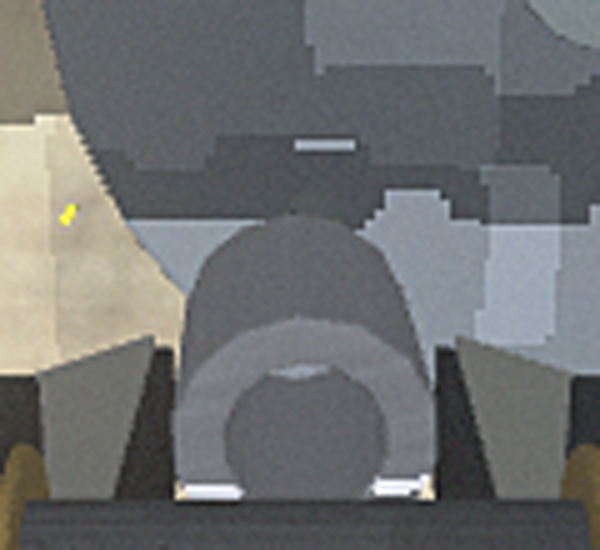

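View pics/s4c.png

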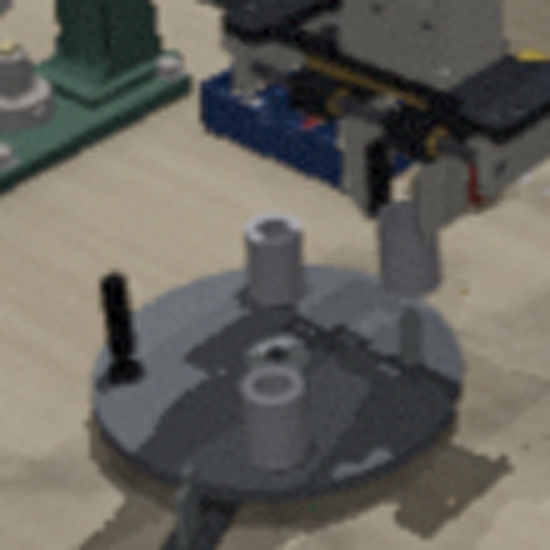

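Post and spacer line up in the scene crop (u about 410 for both). I'll apply a 1 mm correction and descend.

>>> servo_tool:
  steps:
    - {"dx": 1.2,"dy": 0.8,"dz": 5,"rx": 0,"ry": 0,"rz": 0}
    - {"dx": 1.2,"dy": 0.8,"dz": 12,"rx": 0,"ry": 0,"rz": 0}
    - {"dx": 1.2,"dy": 0.8,"dz": 18,"rx": 0,"ry": 0,"rz": 0}
    - {"dx": 1.2,"dy": 0.8,"dz": 24,"rx": 0,"ry": 0,"rz": 0}
    - {"dx": 1.2,"dy": 0.8,"dz": 30,"rx": 0,"ry": 0,"rz": 0}
    - {"dx": 1.2,"dy": 0.8,"dz": 30,"rx": 0,"ry": 0,"rz": 0}

```text
time: 7.0
tool_pos: [0.5719, 0.0465, 0.0627]
tool_rot: [0.001, 1.0, -0.002, -0.002]
contact_force: [0.6, -0.3, 0.2]
finger_gap: 0.0331
```

>>> servo_tool:
  steps:
    - {"dx": -1,"dy": 0,"dz": 5,"rx": 0,"ry": 0,"rz": 0}
    - {"dx": -1,"dy": 0,"dz": 10,"rx": 0,"ry": 0,"rz": 0}
    - {"dx": -1,"dy": 0,"dz": 15,"rx": 0,"ry": 0,"rz": 0}
    - {"dx": -1,"dy": 0,"dz": 19,"rx": 0,"ry": 0,"rz": 0}
    - {"dx": -1,"dy": 0,"dz": 19.5,"rx": 0,"ry": 0,"rz": 0}
    - {"dx": -1,"dy": 0,"dz": 19.5,"rx": 0,"ry": 0,"rz": 0}

```text
time: 7.6
tool_pos: [0.5727, 0.0465, 0.043]
tool_rot: [0.001, 1.0, -0.002, -0.002]
contact_force: [-0.2, -0.3, 0.0]
finger_gap: 0.0331
```

>>> servo_tool:
  steps:
    - {"dx": 0,"dy": 0,"dz": 0,"rx": 0,"ry": 0,"rz": 0}
    - {"dx": 0,"dy": 0,"dz": 0,"rx": 0,"ry": 0,"rz": 0}
    - {"dx": 0,"dy": 0,"dz": 0,"rx": 0,"ry": 0,"rz": 0}
    - {"dx": 0,"dy": 0,"dz": 0,"rx": 0,"ry": 0,"rz": 0}
    - {"dx": 0,"dy": 0,"dz": 0,"rx": 0,"ry": 0,"rz": 0}
    - {"dx": 0,"dy": 0,"dz": 0,"rx": 0,"ry": 0,"rz": 0}
  fingers: 0.3

```text
time: 8.2
tool_pos: [0.5728, 0.0465, 0.0431]
tool_rot: [0.001, 1.0, -0.002, -0.002]
contact_force: [-0.2, 0.4, -0.2]
finger_gap: 0.0596
```

>>> servo_tool:
  steps:
    - {"dx": 0,"dy": 0,"dz": -20,"rx": 0,"ry": 0,"rz": 0}
    - {"dx": 0,"dy": 0,"dz": -45,"rx": 0,"ry": 0,"rz": 0}
    - {"dx": 0,"dy": 0,"dz": -80,"rx": 0,"ry": 0,"rz": 0}
    - {"dx": 0,"dy": 0,"dz": -120,"rx": 0,"ry": 0,"rz": 0}
    - {"dx": 0,"dy": 0,"dz": -140,"rx": 0,"ry": 0,"rz": 0}
    - {"dx": 0,"dy": 0,"dz": -140,"rx": 0,"ry": 0,"rz": 0}
    - {"dx": 0,"dy": 0,"dz": -140,"rx": 0,"ry": 0,"rz": 0}

```text
time: 8.9
tool_pos: [0.5733, 0.0469, 0.1832]
tool_rot: [0.001, 1.0, -0.002, -0.002]
contact_force: [-0.4, 0.2, -0.5]
finger_gap: 0.0601
```

```bash
python3 - <<'E'
from h import *
o,c=snap('wrist','w5'); print(o['time'],o['joints'].round(2),o['tool_pos'].round(4),o['finger_gap'],o['contact_force'])
print(proj(c,[.575,.0465,.075]))
o,c=snap('scene','s5'); a=cv2.resize(c['p'][130:240,160:270,::-1],None,fx=5,fy=5,interpolation=cv2.INTER_CUBIC); cv2.imwrite('pics/s5c.png',a)
E
```

```text
8.9 [-0.07  0.35 -0.08  1.77  0.04  1.03  1.41] [0.5733 0.0469 0.1832] 0.06009494379828578 [-0.4349257   0.20686483 -0.48791439]
[250.80062204 181.71054485]
```

View pics/w5.png

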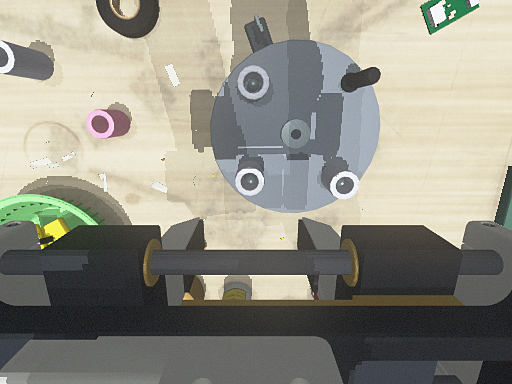

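View pics/s5c.png

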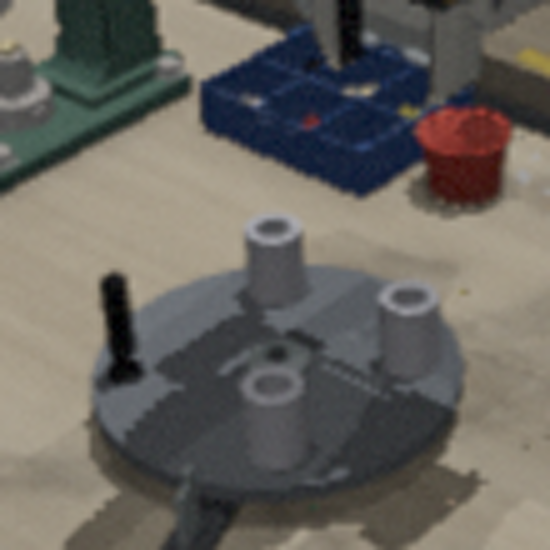

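The spacer is seated on the post, level with its two neighbours (wrist ring at (250,181), others at (254,82) and (344,185)). The handle is at (347,85)–(372,75), the hub at (295,134) and the fin at about (258,32). Next I measure the turn angles.

```bash
python3 - <<'E'
from h import *
c=load('pics/w5.npz'); p=c['p']
cv2.imwrite('pics/w5fin.png',cv2.resize(p[5:65,230:290,::-1],None,fx=10,fy=10,interpolation=cv2.INTER_CUBIC))
cv2.imwrite('pics/w5car.png',cv2.resize(p[40:220,205:385,::-1],None,fx=3.3,fy=3.3,interpolation=cv2.INTER_CUBIC))
hs=cv2.cvtColor(p,cv2.COLOR_RGB2HSV)
def ring(u0,v0,z,thr=200,h=20):
    m=((hs[...,2]>thr)&(hs[...,1]<40))[v0-h:v0+h,u0-h:u0+h].astype(np.uint8)
    cs,_=cv2.findContours(m,cv2.RETR_EXTERNAL,cv2.CHAIN_APPROX_NONE); k=max(cs,key=cv2.contourArea)
    e=cv2.fitEllipse(k); u,v=e[0][0]+u0-h,e[0][1]+v0-h; X=ray(c,u,v,z); print((round(u,1),round(v,1)),np.round(e[1],1),X.round(4)); return X
a=ring(254,82,.075); s=ring(250,181,.075); b=ring(344,185,.075)
ax=(a+b)/2; print('axis',ax[:2],'dist',np.linalg.norm((a-b)[:2]),np.linalg.norm((s-ax)[:2]))
print('hub',ray(c,295,134,.038))
# plate outline via depth
d=cloud(c); m=((d[...,2]>.022)&(d[...,2]<.034)&(np.hypot(d[...,0]-ax[0],d[...,1]-ax[1])<.13)).astype(np.uint8)
cs,_=cv2.findContours(m,cv2.RETR_EXTERNAL,cv2.CHAIN_APPROX_NONE);k=max(cs,key=cv2.contourArea);e=cv2.fitEllipse(k);print('plate',e,ray(c,*e[0],.03))
print('post ang',np.degrees(np.arctan2(*(s-ax)[[1,0]])))
E
```

```text
(252.7, 81.8) [27.1 29.5] [0.47   0.0487 0.075 ]
(249.2, 181.4) [26.5 28.1] [0.5746 0.0447 0.075 ]
(346.1, 185.4) [26.7 33.1] [0.5796 0.154  0.075 ]
axis [0.52481411 0.1013473 ] dist 0.1519245173742082 0.07545424221838573
hub [0.52516072 0.09986646 0.038     ]
plate ((291.6512145996094, 125.33316802978516), (162.2778778076172, 171.2606201171875), 33.214012145996094) [0.51531634 0.09660477 0.03      ]
post ang -48.679320293601215
```

View pics/w5fin.png

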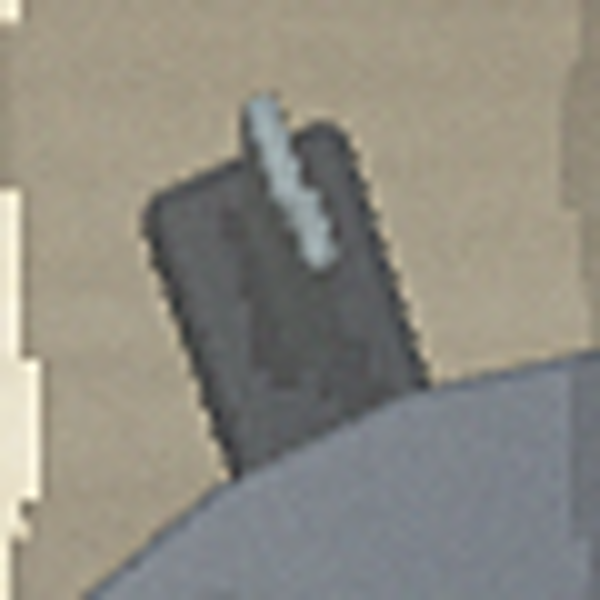

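View pics/w5car.png

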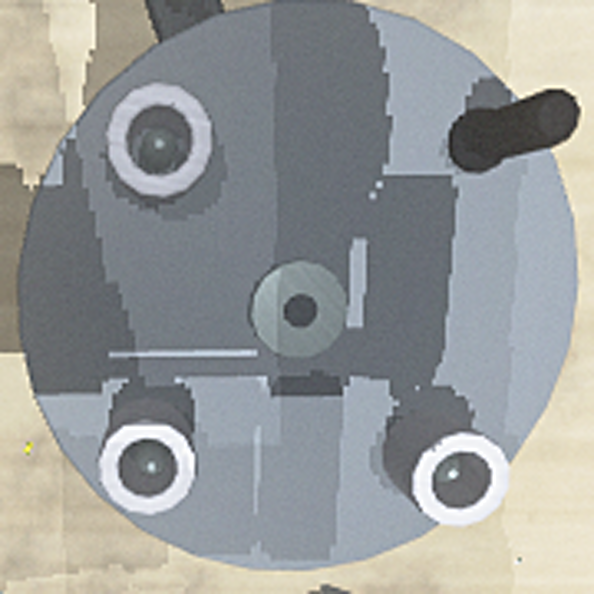

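```bash
python3 - <<'E'
from h import *
c=load('pics/w5.npz')
q=lambda x,y,z,ox=205,oy=40,s=3.3: ray(c,(x+.5)/s-.5+ox,(y+.5)/s-.5+oy,z)
S2=q(160,141,.075);S=q(148,467,.075);S1=q(460,478,.075);H=q(300,309,.038);ht=q(552,115,.096);hf=q(485,140,.032)
F=[q(260,100,.05,230,5,10),q(320,258,.05,230,5,10)]
E=[[q(150,215,.01,230,5,10),q(235,470,.01,230,5,10)],[q(345,130,.01,230,5,10),q(428,385,.01,230,5,10)]]
print(S2,S,S1,H,ht,hf,F,sep='\n')
ang=lambda v: np.degrees(np.arctan2(v[1],v[0]))
ax=(S2+S1)/2; print('ax',ax,'d',np.linalg.norm(S2-S1))
for A in (ax,H): print('post',ang((S-A)),'handle',ang(ht-A),ang(hf-A),'fin ctr',ang((F[0]+F[1])/2-A),np.linalg.norm(((F[0]+F[1])/2-A)[:2]),'s1-s2',ang(S1-S2))
print('fin dir',ang(F[0]-F[1]),[ang(e[0]-e[1]) for e in E])
foot=(E[0][0]+E[1][0])/2; print('foot outer mid ang',ang(foot-ax),ang((E[0][1]+E[1][1])/2-ax))
E
```

```text
[0.47060745 0.04916968 0.075     ]
[0.57436627 0.04503978 0.075     ]
[0.57849406 0.15156361 0.075     ]
[0.52431994 0.10050638 0.038     ]
[0.46621236 0.1605646  0.096     ]
[0.46627791 0.16437606 0.032     ]
[array([0.40216362, 0.05187709, 0.05      ]), array([0.41682284, 0.05823232, 0.05      ])]
ax [0.52455076 0.10036664 0.075     ] d 0.1487415100594103
post -48.000580652585164 handle 134.10123549619468 132.314078510151 fin ctr -158.50449444435213 0.12365842533818935 s1-s2 43.503734210479216
post -47.94073671600533 handle 134.0542672074778 132.26321775442577 fin ctr -158.40493158602627 0.123495053010889 s1-s2 43.503734210479216
fin dir -156.56176741717834 [np.float64(-159.89569964719098), np.float64(-159.21864697320146)]
foot outer mid ang -158.77549826242864 -158.5638295075176
```

Post at about -47°, fin at about -158.7°, so the turn is about 112° clockwise. I plan to grip the handle with tangential jaws: start yaw 223°, finish at 111°, which keeps joint 7 well inside its range. First go above the handle while turning the tool.

>>> servo_tool:
  steps:
    - {"dx": 0,"dy": 0,"dz": 0,"rx": 0,"ry": 0,"rz": -8}
    - {"dx": 10,"dy": 10,"dz": 0,"rx": 0,"ry": 0,"rz": -16}
    - {"dx": 20,"dy": 20,"dz": 0,"rx": 0,"ry": 0,"rz": -24}
    - {"dx": 30,"dy": 30,"dz": 0,"rx": 0,"ry": 0,"rz": -32}
    - {"dx": 40,"dy": 40,"dz": 0,"rx": 0,"ry": 0,"rz": -40}
    - {"dx": 50,"dy": 50,"dz": 0,"rx": 0,"ry": 0,"rz": -48}
    - {"dx": 60,"dy": 60,"dz": 0,"rx": 0,"ry": 0,"rz": -56}
    - {"dx": 70,"dy": 70,"dz": 0,"rx": 0,"ry": 0,"rz": -64}
    - {"dx": 80,"dy": 80,"dz": 0,"rx": 0,"ry": 0,"rz": -72}
    - {"dx": 90,"dy": 90,"dz": 0,"rx": 0,"ry": 0,"rz": -80}
    - {"dx": 100,"dy": 100,"dz": 0,"rx": 0,"ry": 0,"rz": -88}
    - {"dx": 108,"dy": 110,"dz": 0,"rx": 0,"ry": 0,"rz": -96}
    - {"dx": 108.6,"dy": 115,"dz": 0,"rx": 0,"ry": 0,"rz": -104}
    - {"dx": 108.6,"dy": 115.3,"dz": 0,"rx": 0,"ry": 0,"rz": -112}
    - {"dx": 108.6,"dy": 115.3,"dz": 0,"rx": 0,"ry": 0,"rz": -120}
    - {"dx": 108.6,"dy": 115.3,"dz": 0,"rx": 0,"ry": 0,"rz": -128}
    - {"dx": 108.6,"dy": 115.3,"dz": 0,"rx": 0,"ry": 0,"rz": -133}
    - {"dx": 108.6,"dy": 115.3,"dz": 0,"rx": 0,"ry": 0,"rz": -133}
    - {"dx": 108.6,"dy": 115.3,"dz": 0,"rx": 0,"ry": 0,"rz": -133}
    - {"dx": 108.6,"dy": 115.3,"dz": 0,"rx": 0,"ry": 0,"rz": -133}
  fingers: 1

```text
time: 11.0
tool_pos: [0.4574, 0.1921, 0.1499]
tool_rot: [0.908, -0.42, 0.014, 0.014]
contact_force: [0.1, -1.2, -0.4]
finger_gap: 0.0917
```

```bash
python3 - <<'E'
from h import *
o,c=snap('wrist','w6'); print(o['time'],o['joints'].round(2),o['tool_pos'].round(4),o['tool_rot'].round(4),o['contact_force'])
print(proj(c,[.4647,.1622,.096]),proj(c,[.4647,.1622,.032])); print(delta(o,[.4647,.1622,.056],np.radians(223)))
E
```

```text
11.0 [ 0.58  0.85 -1.53  1.96  0.92  1.33  2.57] [0.4574 0.1921 0.1499] [ 0.9075 -0.4195  0.0135  0.0143] [ 0.05552076 -1.21747595 -0.36878684]
[265.333862   168.69588316] [261.5869633  159.46467661]
(array([24.1, 12.4, 95.1]), array([ 0.88, -2.07, -2.62]))
```

View pics/w6.png

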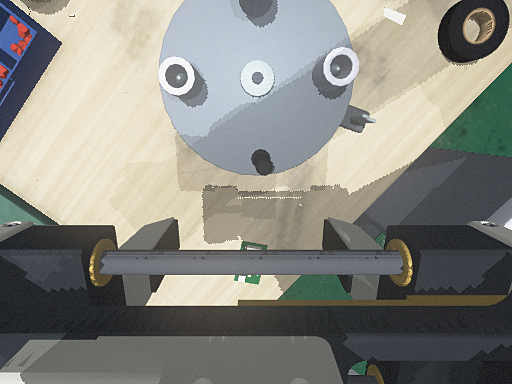

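Joint 7 went the other way and came up against its limit (2.57). I'll turn back and use the opposite half-turn grasp instead: yaw 43° at the start, -69° at the end.

```bash
cat >> h.py <<'E'
def delta2(o,pos,yaw):
    R=Ro.from_quat(o['tool_rot']).as_matrix(); d=R.T@(np.array(pos)-o['tool_pos'])*1000
    return d.round(1),np.degrees(Ro.from_matrix(R.T@down(yaw)).as_rotvec()).round(2)
E
python3 - <<'E'
from h import *
from bench import r
o=r.get_obs()
for y in (180,150,120): print(delta2(o,[.50,.13,.19],np.radians(y)))
E
```

```text
(array([ 75.8,   8.4, -36.8]), array([ 2.000e-02, -2.340e+00,  4.034e+01]))
(array([ 75.8,   8.4, -36.8]), array([-0.62, -2.37, 70.34]))
(array([ 75.8,   8.4, -36.8]), array([ -1.29,  -2.28, 100.33]))
```

>>> servo_tool:
  steps:
    - {"dx": 0,"dy": 0,"dz": -5,"rx": 0,"ry": 0,"rz": 6}
    - {"dx": 10,"dy": 0,"dz": -15,"rx": 0,"ry": -1,"rz": 12}
    - {"dx": 20,"dy": 1,"dz": -25,"rx": 0,"ry": -1,"rz": 18}
    - {"dx": 30,"dy": 2,"dz": -37,"rx": 0,"ry": -2,"rz": 24}
    - {"dx": 40,"dy": 3,"dz": -37,"rx": 0,"ry": -2,"rz": 30}
    - {"dx": 50,"dy": 4,"dz": -37,"rx": 0,"ry": -2,"rz": 36}
    - {"dx": 60,"dy": 6,"dz": -37,"rx": 0,"ry": -2.3,"rz": 42}
    - {"dx": 70,"dy": 8,"dz": -37,"rx": 0,"ry": -2.3,"rz": 48}
    - {"dx": 76,"dy": 8,"dz": -37,"rx": -0.3,"ry": -2.3,"rz": 54}
    - {"dx": 76,"dy": 8,"dz": -37,"rx": -0.4,"ry": -2.3,"rz": 60}
    - {"dx": 76,"dy": 8,"dz": -37,"rx": -0.5,"ry": -2.3,"rz": 66}
    - {"dx": 76,"dy": 8,"dz": -37,"rx": -0.6,"ry": -2.3,"rz": 72}
    - {"dx": 76,"dy": 8,"dz": -37,"rx": -0.8,"ry": -2.3,"rz": 78}
    - {"dx": 76,"dy": 8,"dz": -37,"rx": -1,"ry": -2.3,"rz": 84}
    - {"dx": 76,"dy": 8,"dz": -37,"rx": -1.1,"ry": -2.3,"rz": 92}
    - {"dx": 76,"dy": 8,"dz": -37,"rx": -1.3,"ry": -2.3,"rz": 100}
    - {"dx": 76,"dy": 8,"dz": -37,"rx": -1.3,"ry": -2.3,"rz": 100}
    - {"dx": 76,"dy": 8,"dz": -37,"rx": -1.3,"ry": -2.3,"rz": 100}

```text
time: 12.85
tool_pos: [0.501, 0.1297, 0.1913]
tool_rot: [-0.263, 0.965, -0.001, 0.001]
contact_force: [-0.1, 0.3, -0.1]
finger_gap: 0.0922
```

```bash
python3 - <<'E'
from h import *
from bench import r
o=r.get_obs(); print(o['time'],o['joints'].round(2),o['tool_pos'].round(4),o['tool_rot'].round(4),o['contact_force'])
for y in (90,43): print(delta2(o,[.4647,.1622,.17],np.radians(y)))
E
```

```text
12.85 [ 0.66  0.54 -1.26  1.87  0.57  1.15  1.3 ] [0.501  0.1297 0.1913] [-2.629e-01  9.648e-01 -8.000e-04  1.000e-03] [-0.11533568  0.26388518 -0.08101352]
(array([14.9, 46.5, 21.2]), array([-0.1 ,  0.11, 30.49]))
(array([14.9, 46.5, 21.2]), array([-5.000e-02,  1.500e-01,  7.749e+01]))
```

>>> servo_tool:
  steps:
    - {"dx": 0,"dy": 0,"dz": 0,"rx": 0,"ry": 0,"rz": 6}
    - {"dx": 0,"dy": 5,"dz": 0,"rx": 0,"ry": 0,"rz": 12}
    - {"dx": 5,"dy": 10,"dz": 0,"rx": 0,"ry": 0,"rz": 18}
    - {"dx": 8,"dy": 20,"dz": 0,"rx": 0,"ry": 0,"rz": 24}
    - {"dx": 10,"dy": 30,"dz": 5,"rx": 0,"ry": 0,"rz": 30}
    - {"dx": 12,"dy": 40,"dz": 10,"rx": 0,"ry": 0,"rz": 36}
    - {"dx": 15,"dy": 46.5,"dz": 20,"rx": 0,"ry": 0,"rz": 42}
    - {"dx": 15,"dy": 46.5,"dz": 21,"rx": 0,"ry": 0,"rz": 48}
    - {"dx": 15,"dy": 46.5,"dz": 21,"rx": 0,"ry": 0,"rz": 54}
    - {"dx": 15,"dy": 46.5,"dz": 21,"rx": 0,"ry": 0,"rz": 60}
    - {"dx": 15,"dy": 46.5,"dz": 21,"rx": 0,"ry": 0,"rz": 66}
    - {"dx": 15,"dy": 46.5,"dz": 21,"rx": 0,"ry": 0,"rz": 72}
    - {"dx": 15,"dy": 46.5,"dz": 21,"rx": 0,"ry": 0,"rz": 77.5}
    - {"dx": 15,"dy": 46.5,"dz": 21,"rx": 0,"ry": 0,"rz": 77.5}
    - {"dx": 15,"dy": 46.5,"dz": 21,"rx": 0,"ry": 0,"rz": 77.5}
    - {"dx": 15,"dy": 46.5,"dz": 21,"rx": 0,"ry": 0,"rz": 77.5}

```text
time: 14.45
tool_pos: [0.4646, 0.1622, 0.1702]
tool_rot: [0.398, 0.918, -0.0, 0.001]
contact_force: [-0.7, 0.2, -0.2]
finger_gap: 0.0917
```

```bash
python3 - <<'E'
from h import *
o,c=snap('wrist','w7'); print(o['time'],o['joints'].round(2),o['tool_pos'].round(4),o['tool_rot'].round(4),o['contact_force'])
print(proj(c,[.4647,.1622,.096]),proj(c,[.4647,.1622,.032])); print(delta2(o,[.4647,.1622,.056],np.radians(43)))
E
```

```text
14.45 [ 0.41  0.36 -0.95  1.96  0.35  1.    0.05] [0.4646 0.1622 0.1702] [ 0.3975  0.9176 -0.      0.0013] [-0.6632389   0.16759855 -0.1898946 ]
[250.14771736 188.10828   ] [250.08891997 173.95484491]
(array([  0.2,  -0. , 114.2]), array([0.06, 0.13, 0.15]))
```

View pics/w7.png

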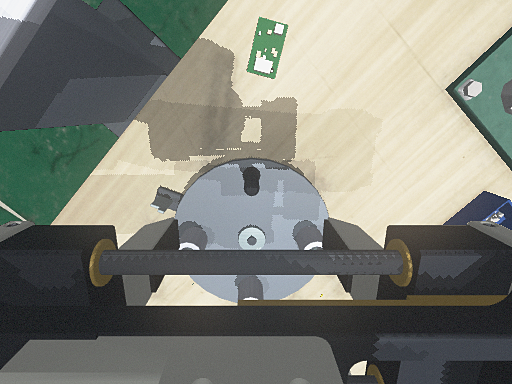

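The handle is at (251,187), as predicted. Descend and grip it.

>>> servo_tool:
  steps:
    - {"dx": 0,"dy": 0,"dz": 30,"rx": 0,"ry": 0,"rz": 0}
    - {"dx": 0,"dy": 0,"dz": 60,"rx": 0,"ry": 0,"rz": 0}
    - {"dx": 0,"dy": 0,"dz": 85,"rx": 0,"ry": 0,"rz": 0}
    - {"dx": 0,"dy": 0,"dz": 105,"rx": 0,"ry": 0,"rz": 0}
    - {"dx": 0,"dy": 0,"dz": 114,"rx": 0,"ry": 0,"rz": 0}
    - {"dx": 0,"dy": 0,"dz": 114,"rx": 0,"ry": 0,"rz": 0}

```text
time: 15.1
tool_pos: [0.4639, 0.1619, 0.0553]
tool_rot: [0.397, 0.918, -0.001, 0.0]
contact_force: [-0.2, 0.9, 0.4]
finger_gap: 0.0919
```

>>> servo_tool:
  steps:
    - {"dx": 0,"dy": 0,"dz": 0,"rx": 0,"ry": 0,"rz": 0}
    - {"dx": 0,"dy": 0,"dz": 0,"rx": 0,"ry": 0,"rz": 0}
    - {"dx": 0,"dy": 0,"dz": 0,"rx": 0,"ry": 0,"rz": 0}
    - {"dx": 0,"dy": 0,"dz": 0,"rx": 0,"ry": 0,"rz": 0}
    - {"dx": 0,"dy": 0,"dz": 0,"rx": 0,"ry": 0,"rz": 0}
    - {"dx": 0,"dy": 0,"dz": 0,"rx": 0,"ry": 0,"rz": 0}
    - {"dx": 0,"dy": 0,"dz": 0,"rx": 0,"ry": 0,"rz": 0}
    - {"dx": 0,"dy": 0,"dz": 0,"rx": 0,"ry": 0,"rz": 0}
    - {"dx": 0,"dy": 0,"dz": 0,"rx": 0,"ry": 0,"rz": 0}
    - {"dx": 0,"dy": 0,"dz": 0,"rx": 0,"ry": 0,"rz": 0}
  fingers: -1
  force: 15

```text
time: 16.1
tool_pos: [0.4641, 0.1622, 0.0553]
tool_rot: [0.397, 0.918, -0.0, 0.0]
contact_force: [0.7, 0.9, -0.2]
finger_gap: 0.0166
```

```bash
python3 - <<'E'
from h import *
from bench import r
o=r.get_obs(); print(o['joints'].round(2),o['tool_pos'].round(4),o['contact_force'],o['finger_gap'])
ax=np.array([.523,.1003])
R=Ro.from_quat(o['tool_rot']).as_matrix()
a0=np.arctan2(*(o['tool_pos'][:2]-ax)[::-1]); print(np.degrees(a0),np.linalg.norm(o['tool_pos'][:2]-ax))
for k in range(5,115,5):
    a=a0-np.radians(k); p=[*(ax+.085*np.array([np.cos(a),np.sin(a)])),o['tool_pos'][2]]
    print(k,(R.T@(np.array(p)-o['tool_pos'])*1000).round(1))
E
```

```text
[ 0.27  0.53 -0.81  2.04  0.55  0.79 -0.12] [0.4641 0.1622 0.0553] [ 0.65138848  0.89299821 -0.23360578] 0.016619138722194098
133.60523147261935 0.0854586688510708
5 [-0.7  7.4 -0. ]
10 [-1.6 14.8 -0. ]
15 [-3.2 22.  -0. ]
20 [-5.4 29.1 -0. ]
25 [-8.2 36.  -0. ]
30 [-11.5  42.6  -0. ]
35 [-15.5  48.9  -0. ]
40 [-19.9  54.8  -0. ]
45 [-24.9  60.3  -0. ]
50 [-30.3  65.3  -0. ]
55 [-36.2  69.9  -0. ]
60 [-42.4  73.9  -0. ]
65 [-49.   77.4   0. ]
70 [-55.8  80.3   0. ]
75 [-62.9  82.6   0. ]
80 [-70.1  84.2   0. ]
85 [-77.4  85.2   0. ]
90 [-84.8  85.6   0. ]
95 [-92.2  85.4   0. ]
100 [-99.6  84.4   0. ]
105 [-106.9   82.9    0. ]
110 [-113.9   80.7    0. ]
```

Gripped (gap 16.6 mm). First 50° of the arc.

>>> servo_tool:
  steps:
    - {"dx": -0.3,"dy": 3,"dz": 0,"rx": 0,"ry": 0,"rz": 2}
    - {"dx": -0.7,"dy": 7.4,"dz": 0,"rx": 0,"ry": 0,"rz": 5}
    - {"dx": -1.1,"dy": 11.1,"dz": 0,"rx": 0,"ry": 0,"rz": 7.5}
    - {"dx": -1.6,"dy": 14.8,"dz": 0,"rx": 0,"ry": 0,"rz": 10}
    - {"dx": -2.4,"dy": 18.4,"dz": 0,"rx": 0,"ry": 0,"rz": 12.5}
    - {"dx": -3.2,"dy": 22,"dz": 0,"rx": 0,"ry": 0,"rz": 15}
    - {"dx": -4.3,"dy": 25.6,"dz": 0,"rx": 0,"ry": 0,"rz": 17.5}
    - {"dx": -5.4,"dy": 29.1,"dz": 0,"rx": 0,"ry": 0,"rz": 20}
    - {"dx": -6.8,"dy": 32.6,"dz": 0,"rx": 0,"ry": 0,"rz": 22.5}
    - {"dx": -8.2,"dy": 36,"dz": 0,"rx": 0,"ry": 0,"rz": 25}
    - {"dx": -9.8,"dy": 39.3,"dz": 0,"rx": 0,"ry": 0,"rz": 27.5}
    - {"dx": -11.5,"dy": 42.6,"dz": 0,"rx": 0,"ry": 0,"rz": 30}
    - {"dx": -13.5,"dy": 45.8,"dz": 0,"rx": 0,"ry": 0,"rz": 32.5}
    - {"dx": -15.5,"dy": 48.9,"dz": 0,"rx": 0,"ry": 0,"rz": 35}
    - {"dx": -17.7,"dy": 51.9,"dz": 0,"rx": 0,"ry": 0,"rz": 37.5}
    - {"dx": -19.9,"dy": 54.8,"dz": 0,"rx": 0,"ry": 0,"rz": 40}
    - {"dx": -24.9,"dy": 60.3,"dz": 0,"rx": 0,"ry": 0,"rz": 45}
    - {"dx": -30.3,"dy": 65.3,"dz": 0,"rx": 0,"ry": 0,"rz": 50}
    - {"dx": -30.3,"dy": 65.3,"dz": 0,"rx": 0,"ry": 0,"rz": 50}

```text
time: 18.0
tool_pos: [0.5334, 0.1861, 0.0553]
tool_rot: [0.748, 0.664, 0.001, -0.0]
contact_force: [0.6, 4.2, -1.0]
finger_gap: 0.0146
```

```bash
python3 - <<'E'
from h import *
from bench import r
o=r.get_obs(); print(o['joints'].round(2),o['tool_pos'].round(4),o['contact_force'],o['finger_gap'])
ax=np.array([.523,.1003])
R=Ro.from_quat(o['tool_rot']).as_matrix()
a0=np.arctan2(*(o['tool_pos'][:2]-ax)[::-1]); print(np.degrees(a0),np.linalg.norm(o['tool_pos'][:2]-ax),'yaw',np.degrees(np.arctan2(R[1,1],R[0,1])))
for a in list(range(80,20,-5))+[21.3]:
    b=np.radians(a); p=[*(ax+.0855*np.array([np.cos(b),np.sin(b)])),.0555]
    print(a,(R.T@(np.array(p)-o['tool_pos'])*1000).round(1),round(float(np.degrees(a0))-a,1))
E
```

```text
[ 0.07  0.57 -0.58  1.87  0.42  0.82 -0.85] [0.5334 0.1861 0.0553] [ 0.59857117  4.20009122 -1.04813346] 0.014577015390407006
83.09787442754083 0.08646487420182714 yaw -6.857373207196171
80 [-1.1  4.6 -0.2] 3.1
75 [-1.8 12.  -0.2] 8.1
70 [-3.2 19.4 -0.2] 13.1
65 [-5.2 26.6 -0.2] 18.1
60 [-7.8 33.5 -0.2] 23.1
55 [-11.1  40.3  -0.2] 28.1
50 [-14.9  46.7  -0.2] 33.1
45 [-19.2  52.7  -0.2] 38.1
40 [-24.1  58.4  -0.2] 43.1
35 [-29.4  63.6  -0.2] 48.1
30 [-35.2  68.3  -0.2] 53.1
25 [-41.3  72.6  -0.2] 58.1
21.3 [-46.1  75.3  -0.2] 61.8
```

```bash
python3 - <<'E'
from h import *
o,c=snap('wrist','w8'); cv2.imwrite('pics/w8c.png',cv2.resize(c['p'][130:310,150:350,::-1],None,fx=3.3,fy=3.3,interpolation=cv2.INTER_CUBIC))
o,c=snap('top','t8'); cv2.imwrite('pics/t8c.png',cv2.resize(c['p'][140:260,160:290,::-1],None,fx=5,fy=5,interpolation=cv2.INTER_CUBIC))
E
```

```text
(no output)
```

View pics/w8c.png

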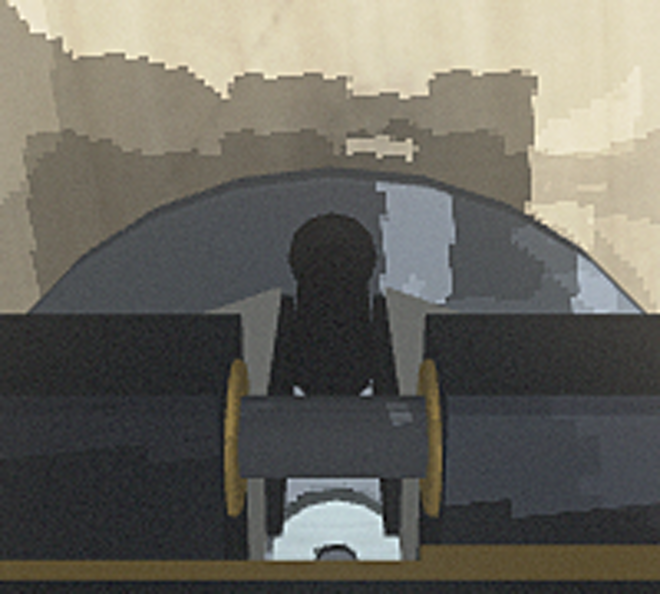

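View pics/t8c.png

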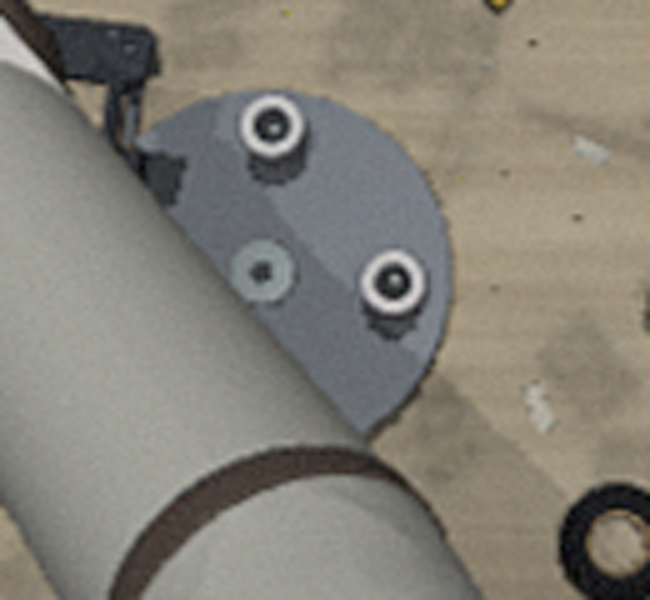

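The handle is centred between the pads and the plate followed. Continue the arc.

>>> servo_tool:
  steps:
    - {"dx": -0.5,"dy": 4.6,"dz": 0,"rx": 0,"ry": 0,"rz": 3}
    - {"dx": -1,"dy": 8.3,"dz": 0,"rx": 0,"ry": 0,"rz": 5.5}
    - {"dx": -1.4,"dy": 12,"dz": 0,"rx": 0,"ry": 0,"rz": 8}
    - {"dx": -2,"dy": 15.7,"dz": 0,"rx": 0,"ry": 0,"rz": 10.5}
    - {"dx": -2.8,"dy": 19.4,"dz": 0,"rx": 0,"ry": 0,"rz": 13}
    - {"dx": -3.8,"dy": 23,"dz": 0,"rx": 0,"ry": 0,"rz": 15.5}
    - {"dx": -4.8,"dy": 26.6,"dz": 0,"rx": 0,"ry": 0,"rz": 18}
    - {"dx": -6.1,"dy": 30,"dz": 0,"rx": 0,"ry": 0,"rz": 20.5}
    - {"dx": -7.5,"dy": 33.5,"dz": 0,"rx": 0,"ry": 0,"rz": 23}
    - {"dx": -9.1,"dy": 36.9,"dz": 0,"rx": 0,"ry": 0,"rz": 25.5}
    - {"dx": -10.8,"dy": 40.3,"dz": 0,"rx": 0,"ry": 0,"rz": 28}
    - {"dx": -12.7,"dy": 43.5,"dz": 0,"rx": 0,"ry": 0,"rz": 30.5}
    - {"dx": -14.7,"dy": 46.7,"dz": 0,"rx": 0,"ry": 0,"rz": 33}
    - {"dx": -16.8,"dy": 49.7,"dz": 0,"rx": 0,"ry": 0,"rz": 35.5}
    - {"dx": -19.1,"dy": 52.7,"dz": 0,"rx": 0,"ry": 0,"rz": 38}
    - {"dx": -21.5,"dy": 55.6,"dz": 0,"rx": 0,"ry": 0,"rz": 40.5}
    - {"dx": -24,"dy": 58.4,"dz": 0,"rx": 0,"ry": 0,"rz": 43}
    - {"dx": -29.3,"dy": 63.6,"dz": 0,"rx": 0,"ry": 0,"rz": 48}
    - {"dx": -35,"dy": 68.3,"dz": 0,"rx": 0,"ry": 0,"rz": 53}
    - {"dx": -35,"dy": 68.3,"dz": 0,"rx": 0,"ry": 0,"rz": 53}

```text
time: 20.1
tool_pos: [0.5985, 0.1437, 0.0554]
tool_rot: [0.965, 0.261, 0.003, -0.001]
contact_force: [5.8, 4.2, -7.2]
finger_gap: 0.0147
```

```bash
python3 - <<'E'
from h import *
o,c=snap('scene','s9'); cv2.imwrite('pics/s9c.png',cv2.resize(c['p'][130:250,150:270,::-1],None,fx=5,fy=5,interpolation=cv2.INTER_CUBIC))
print(o['joints'].round(2),o['tool_pos'].round(4),o['contact_force'],o['finger_gap'])
ax=np.array([.523,.1006])
R=Ro.from_quat(o['tool_rot']).as_matrix()
a0=np.arctan2(*(o['tool_pos'][:2]-ax)[::-1]); print(np.degrees(a0),np.linalg.norm(o['tool_pos'][:2]-ax),'yaw',np.degrees(np.arctan2(R[1,1],R[0,1])))
for a in (28,26,24,22,21.3):
    b=np.radians(a); p=[*(ax+.0855*np.array([np.cos(b),np.sin(b)])),.0555]
    print(a,(R.T@(np.array(p)-o['tool_pos'])*1000).round(1),round(float(np.degrees(a0))-a,1))
o,c=snap('top','t9'); cv2.imwrite('pics/t9c.png',cv2.resize(c['p'][140:260,160:290,::-1],None,fx=5,fy=5,interpolation=cv2.INTER_CUBIC))
E
```

```text
[-0.02  0.6  -0.34  1.75  0.26  0.83 -1.53] [0.5985 0.1437 0.0554] [ 5.80173596  4.17320465 -7.20167756] 0.014734985139654527
29.698761677337206 0.08689987562981595 yaw -59.72108449031955
28 [-1.5  2.5 -0.1] 1.7
26 [-1.6  5.5 -0.1] 3.7
24 [-1.9  8.5 -0.1] 5.7
22 [-2.3 11.4 -0.1] 7.7
21.3 [-2.4 12.5 -0.1] 8.4
```

View pics/t9c.png

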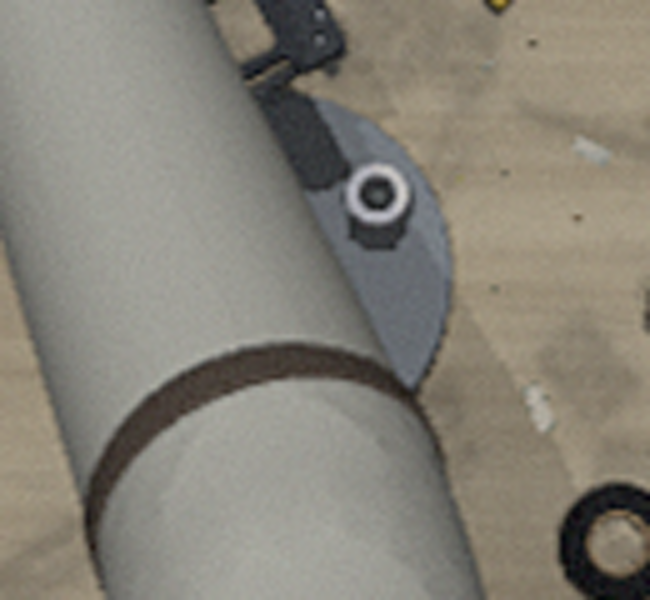

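View pics/s9c.png

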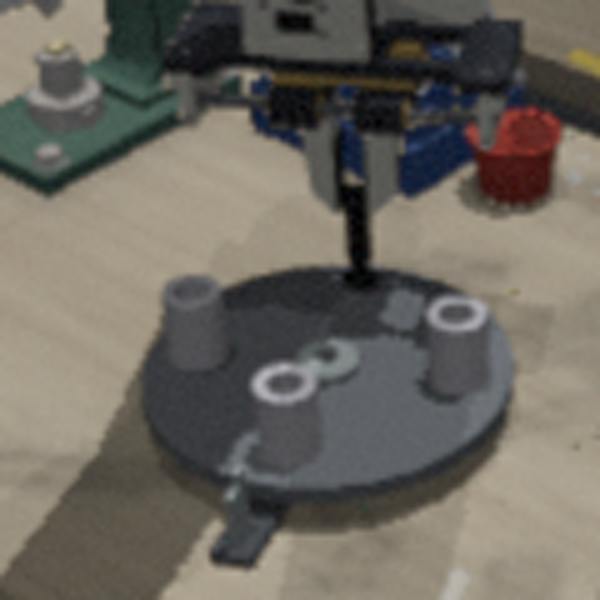

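>>> servo_tool:
  steps:
    - {"dx": 0,"dy": 3.5,"dz": 0,"rx": 0,"ry": 0,"rz": 2.3}
    - {"dx": -0.1,"dy": 7,"dz": 0,"rx": 0,"ry": 0,"rz": 4.7}
    - {"dx": -0.4,"dy": 10,"dz": 0,"rx": 0,"ry": 0,"rz": 6.7}
    - {"dx": -0.7,"dy": 12.5,"dz": 0,"rx": 0,"ry": 0,"rz": 8.4}
    - {"dx": -0.7,"dy": 12.5,"dz": 0,"rx": 0,"ry": 0,"rz": 8.4}
    - {"dx": -0.7,"dy": 12.5,"dz": 0,"rx": 0,"ry": 0,"rz": 8.4}
    - {"dx": -0.7,"dy": 12.5,"dz": 0,"rx": 0,"ry": 0,"rz": 8.4}

```text
time: 20.9
tool_pos: [0.6038, 0.1328, 0.0553]
tool_rot: [0.982, 0.191, 0.002, -0.001]
contact_force: [2.0, 1.4, -2.3]
finger_gap: 0.015
```

```bash
python3 - <<'E'
from h import *
o,c=snap('scene','s10'); cv2.imwrite('pics/s10c.png',cv2.resize(c['p'][140:250,155:265,::-1],None,fx=7,fy=7,interpolation=cv2.INTER_CUBIC)[:,:,:][0:600] if False else cv2.resize(c['p'][165:250,155:270,::-1],None,fx=6.9,fy=6.9,interpolation=cv2.INTER_CUBIC))
print(o['joints'].round(2),o['tool_pos'].round(4),o['contact_force'],o['finger_gap'])
ax=np.array([.523,.1006])
a0=np.arctan2(*(o['tool_pos'][:2]-ax)[::-1]); print(np.degrees(a0),np.linalg.norm(o['tool_pos'][:2]-ax))
o,c=snap('wrist','w10')
E
```

```text
[-0.03  0.59 -0.31  1.75  0.23  0.83 -1.63] [0.6038 0.1328 0.0553] [ 1.97369386  1.43876681 -2.33368218] 0.01497840671794769
21.717883033560106 0.08698461953891323
```

View pics/s10c.png

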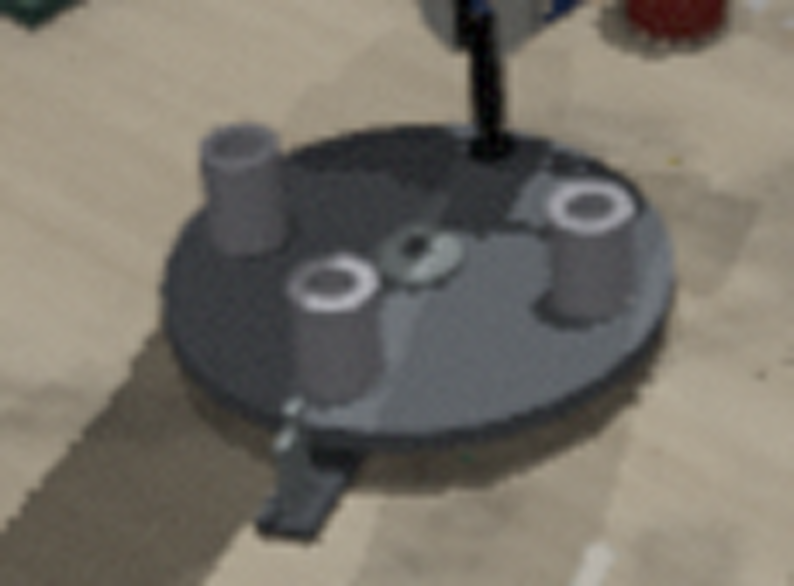

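View pics/w10.png

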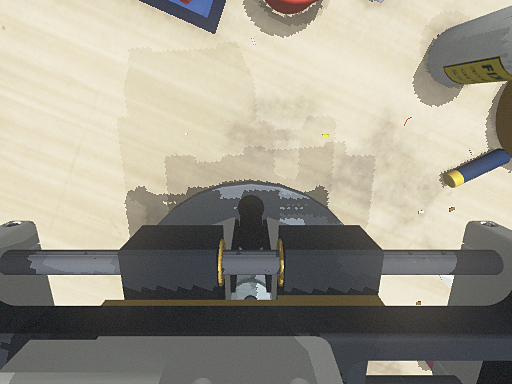

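```bash
python3 - <<'E'
from h import *
c=load('pics/s10.npz')
q=lambda x,y,z: ray(c,(x+.5)/6.9-.5+155,(y+.5)/6.9-.5+165,z)
S=q(334,284,.075);A=q(590,207,.075);B=q(241,145,.075);H=q(420,255,.038)
F=(q(295,405,.05)+q(283,440,.05))/2
ang=lambda v: round(float(np.degrees(np.arctan2(v[1],v[0]))),2)
ax=(A+B)/2
print(S,A,B,H,F,ax,np.linalg.norm(A-B))
for X in (ax,H): print('post',ang(S-X),'fin',ang(F-X),np.linalg.norm((F-X)[:2]),np.linalg.norm((S-X)[:2]))
print('B-A-90',ang(B-A)+90)
cv2.imwrite('pics/s10f.png',cv2.resize(c['p'][205:250,180:225,::-1],None,fx=13,fy=13,interpolation=cv2.INTER_CUBIC))
c0=load('pics/scene0.npz'); cv2.imwrite('pics/s0f.png',cv2.resize(c0['p'][205:250,180:225,::-1],None,fx=13,fy=13,interpolation=cv2.INTER_CUBIC))
# expected fin top in scene image, if axis (.523,.1003), ang -158.7 or others
for a in (-155,-158.7,-162):
    u=np.array([np.cos(np.radians(a)),np.sin(np.radians(a))]); print(a,[(((proj(c,[*(np.array([.523,.1003])+rr*u),.05])-[180,205]+.5)*13-.5)).round(0) for rr in (.117,.133)])
E
```

```text
[0.45415311 0.07391632 0.075     ] [0.55197963 0.03067871 0.075     ] [0.49690766 0.16915804 0.075     ] [0.52243348 0.09723969 0.038     ] [0.40611542 0.05220514 0.05      ] [0.52444365 0.09991837 0.075     ] 0.14902834564187026
post -159.7 fin -158.04 0.12758574492045097 0.07494575767579859
post -161.14 fin -158.84 0.12473171866700969 0.07215392196185189
B-A-90 201.69
-155 [array([265., 251.]), array([236., 303.])]
-158.7 [array([229., 245.]), array([195., 295.])]
-162 [array([198., 237.]), array([159., 287.])]
```

View pics/s10f.png

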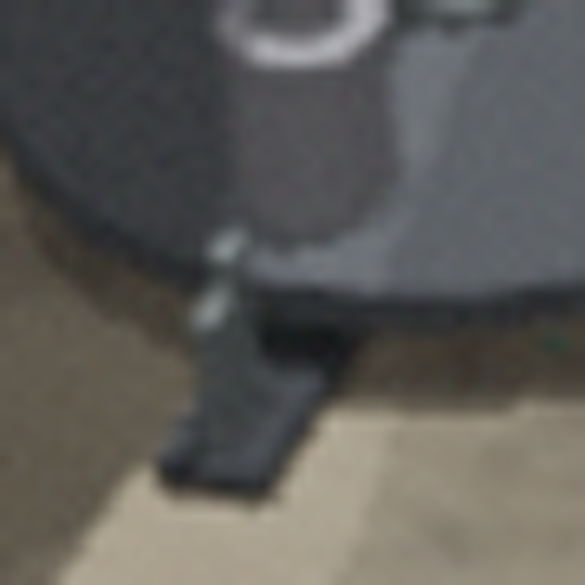

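Scene check: the line through the fixed spacers puts the post at -158.3°, the placed spacer's ring reads -159.7°, and the fin reads -158.0° to -158.8°. The error is at most 1.7°, about 2 mm against the 8 mm tolerance. The grip is holding, so I'll do a short hold and a stillness check, then hand in.

>>> servo_tool:
  steps:
    - {"dx": 0,"dy": 0,"dz": 0,"rx": 0,"ry": 0,"rz": 0}
    - {"dx": 0,"dy": 0,"dz": 0,"rx": 0,"ry": 0,"rz": 0}
    - {"dx": 0,"dy": 0,"dz": 0,"rx": 0,"ry": 0,"rz": 0}
    - {"dx": 0,"dy": 0,"dz": 0,"rx": 0,"ry": 0,"rz": 0}
    - {"dx": 0,"dy": 0,"dz": 0,"rx": 0,"ry": 0,"rz": 0}

```text
time: 21.5
tool_pos: [0.6038, 0.133, 0.0553]
tool_rot: [0.982, 0.191, 0.002, -0.001]
contact_force: [2.3, 2.3, -1.7]
finger_gap: 0.015
```

```bash
python3 - <<'E'
from h import *
from bench import r,order
o,c=snap('scene','s11'); o2=r.get_obs()
print(o['tool_pos'].round(4),o2['tool_pos'].round(4),abs(o2['joint_velocities']).max(),o2['finger_gap'],o2['contact_force'],o2['time'])
c0=load('pics/s10.npz'); print('scene diff',cv2.absdiff(c['p'][165:250,155:270],c0['p'][165:250,155:270]).mean())
print(order.hand_in())
E
```

```text
[0.6038 0.133  0.0553] [0.6038 0.133  0.0554] 0.0018116540825166081 0.015228659705718654 [ 1.64102985  0.84426447 -2.58713352] 21.55
scene diff 1.647843137254902
the job is handed in; nothing more can be done
None
```

I put the grey 45 mm spacer on the bare post and let go of it. I then turned the carousel about 112° clockwise by its handle to the pointer fin, and handed in at 21.6 s while still gripping the handle.

**Last checks:**
- **Alignment:** the line through the two fixed spacers puts the post at -158.3°. The placed spacer's own ring reads -159.7°, and the fin reads -158.0° to -158.8°. The worst disagreement, using the ring's centre angle from the spacer-line axis, is about 1.7°, or roughly 2 mm at the post against the 8 mm allowed. The ring read from the hub instead gave -161.1° against a fin of -158.8°, a spread of about 2.3° (3 mm).
- **Stillness:** the tool pose did not change between the last two readings, and all joint speeds were below 0.002 rad/s.
- **Grip:** I commanded 15 N on the handle. The finger gap read 15 mm on the 16 mm handle, so it reads about 1 mm low. I did not measure the contact force at the fingers directly.
- **Spacer seating:** in the pictures the placed spacer stands upright, level with its two neighbours.

**One mistake on the way:** I first turned the wrist the wrong way and joint 7 reached its 2.57 rad limit at the hover above the handle. I backed off without touching anything and used the opposite half-turn grasp. I did not re-measure the bystanders or the other two spacers at the end.

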